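# Pack archive tapes for transport and pin the hasp

### The job

Pack every data tape on the desk into the transport case, one lying flat in each foam well; their clear cases are brittle, so grip them lightly and set them down softly, never dropping them. When all are in, bring the lid down without slamming it, swing the hasp over the staple, then take the yellow pin from its keeper and drop it through the staple until its flange rests on the loop. Leave the other things on the desk where they are.

Things in the scene. Friction and masses are not known exactly. Their poses are not given: they have to be found in the camera images.
- case: fixed black flight case with aluminium edges, 224 (its x) x 320 (its y) x 85 mm high without lid, walls 6 mm. Origin: centre of its underside, on the table; x points from its front (facing the robot) to the hinge side, z up. Blue floor at z = 14 mm; black foam ribs on it, tops at z = 20 mm, form six wells. Two steel loops stand out of its front: staple and keeper
- lid (a joint): lid angle, rad: 0 shut, about 1.6 standing open. A plate 224 mm from hinge line to front edge, 320 wide, 12 thick; its underside meets the rim when shut. Stiff friction hinge: it stays where it is left, even nearly shut; pushing it shut takes 1 to 6 N at 170 mm from the hinge
- lid_hinge (a point): middle of the lid's hinge line, far top edge of the case (case frame x = +112, y = 0, z = 85 mm); the line runs along the case's y
- lid_edge (a point): middle of the lid's front edge, on its outer (upper when shut) face; moves with the lid
- hasp (a joint): angle of the hasp strap, rad: 0 when, lid shut, it hangs flat down the case front over the staple; 1.57 straight out from the front. Steel, 56 wide, 4 thick, 76 mm long, red tip. Its pivot runs along the case's y at the lid's front edge (lid shut: case frame x = -116, y = 0, z = 89 mm). Friction 0.06 N m: stays where left; sticks up above the lid's edge while the lid is open
- hasp_slot (a point): centre of the slot in the strap, 38 x 16 mm, 47 mm from the pivot; it passes over the staple; moves with the strap
- staple (a point): centre of the free opening of the staple in front of the closed strap, at the loop's top (case frame x = -136.5, y = 0, z = 45.5 mm). A loop of 7 mm square bar, 32 mm wide, standing 50 mm out of the case front; the opening left for the pin is 37 mm along the case's x, 18 mm along its y
- keeper (a point): centre of the keeper's opening at its top (case frame x = -126.5, y = +100, z = 45.5 mm): a like loop, opening 29 mm along x, 14 mm along y, where the pin hangs at the start
- pin: yellow retaining pin, upright, 60 g: shank 10 mm across, 34 long with tapered foot; flange 28 across, 5 thick; above it a grip 16 across, 40 high. Origin: centre of the flange's underside; z up the grip. It starts hanging in the keeper by its flange. Grip from above, fingers closing along the case's y (the case wall is about 10 mm behind the grip)
- well1 (a point): centre of the floor of the first well. The six wells are centred at case frame x = -52 or +52, y = -92, 0 or +92, z = 14 mm (well1: -52, -92); each 96 mm along the case's x, 68 along y, 6 deep. A tape lies in one with its long side along the case's x, either way round, and stands 14 mm above the ribs: keep the fingertips over 8 mm above its underside
- tape1: a data tape in its brittle clear plastic case, with a red stripe and end, lying flat: 86 (its x) x 58 (its y) x 20 mm, about 90 g. Origin: centre of its underside. Its case cracks if all the contact forces on it add up to over 40 N (both fingers count, and what it is pressed on; 5 to 10 N of grip is plenty). Absent in some runs
- tape2: a data tape in its brittle clear plastic case, with a green stripe and end, lying flat: 86 (its x) x 58 (its y) x 20 mm, about 90 g. Origin: centre of its underside. Its case cracks if all the contact forces on it add up to over 40 N (both fingers count, and what it is pressed on; 5 to 10 N of grip is plenty). Absent in some runs
- tape3: a data tape in its brittle clear plastic case, with a orange stripe and end, lying flat: 86 (its x) x 58 (its y) x 20 mm, about 90 g. Origin: centre of its underside. Its case cracks if all the contact forces on it add up to over 40 N (both fingers count, and what it is pressed on; 5 to 10 N of grip is plenty). Absent in some runs
- tape4: a data tape in its brittle clear plastic case, with a blue stripe and end, lying flat: 86 (its x) x 58 (its y) x 20 mm, about 90 g. Origin: centre of its underside. Its case cracks if all the contact forces on it add up to over 40 N (both fingers count, and what it is pressed on; 5 to 10 N of grip is plenty). Absent in some runs
- tape5: a data tape in its brittle clear plastic case, with a yellow stripe and end, lying flat: 86 (its x) x 58 (its y) x 20 mm, about 90 g. Origin: centre of its underside. Its case cracks if all the contact forces on it add up to over 40 N (both fingers count, and what it is pressed on; 5 to 10 N of grip is plenty). Absent in some runs
- cart_grey: a mid-grey game cartridge, 104 x 70 x 18 mm, red label, lying flat; not a tape, not to be packed; a bystander. Origin: centre of its underside
- cart_black: a pale grey-painted game cartridge, 104 x 70 x 18 mm, yellow label, lying flat; not a tape, not to be packed; a bystander. Origin: centre of its underside
- disc_set: a bound stack of four disc cases, 125 x 142 x 40 mm; a bystander. Origin: centre of its underside
- clip_tin: a round blue tin of paper clips with a steel lid, 76 mm across, 50 mm high; a bystander. Origin: centre of its underside
- label_roll: a roll of paper labels, 84 mm across, 35 mm high; a bystander. Origin: centre of its underside
- dust_brush: a dust brush with a wooden handle, 170 mm long, lying flat; a bystander. Origin: the middle of its length, on the table
Things that resemble listed ones, but are neither listed nor needed, are in the scene too. Leave any purple look-alike of the tape1 alone.

How it is judged:
On the way, in this order (a step that is already met when the one before it is completed fails the run):
1. every tape present lies flat in a well of the case, let go (z of tape1 in the frame of case between 0.01 and 0.0165 m and angle between each of tape1, tape2, tape3, tape4, tape5's own z axis and vertical below 0.06 rad and x of tape1 in the frame of case between -0.106 and 0.106 m and y of tape1 in the frame of case between -0.154 and 0.154 m and z of tape2 in the frame of case between 0.01 and 0.0165 m and x of tape2 in the frame of case between -0.106 and 0.106 m and y of tape2 in the frame of case between -0.154 and 0.154 m and z of tape3 in the frame of case between 0.01 and 0.0165 m and x of tape3 in the frame of case between -0.106 and 0.106 m and y of tape3 in the frame of case between -0.154 and 0.154 m and z of tape4 in the frame of case between 0.01 and 0.0165 m and x of tape4 in the frame of case between -0.106 and 0.106 m and y of tape4 in the frame of case between -0.154 and 0.154 m and z of tape5 in the frame of case between 0.01 and 0.0165 m and x of tape5 in the frame of case between -0.106 and 0.106 m and y of tape5 in the frame of case between -0.154 and 0.154 m and contact force between each of tape1, tape2, tape3, tape4, tape5 and the fingers below 0.05 N), for 0.2 s.
2. the lid is shut (value of joint lid below 0.04 rad), for 0.2 s.
3. the hasp hangs over the staple (value of joint lid below 0.04 rad and value of joint hasp below 0.15 rad), for 0.2 s.
4. the pin is down through the staple (all of step 3 and horizontal distance between pin and staple below 0.017 m and z of pin in the frame of staple between -0.004 and 0.004 m and angle between pin's own z axis and vertical below 0.2 rad), for 0.2 s.
At the end, for the whole second after the job is handed in: Each tape flat in a well (underside within 2.5 mm of its floor, tilt under 0.06 rad), lid shut (under 0.04 rad), hasp down (under 0.15 rad), pin in the staple, flange on the loop (within 4 mm in height, 17 mm sideways, lean under 0.2 rad), at rest (all of step 4 and z of tape1 in the frame of case between 0.01 and 0.0165 m and angle between each of tape1, tape2, tape3, tape4, tape5's own z axis and vertical below 0.06 rad and x of tape1 in the frame of case between -0.106 and 0.106 m and y of tape1 in the frame of case between -0.154 and 0.154 m and z of tape2 in the frame of case between 0.01 and 0.0165 m and x of tape2 in the frame of case between -0.106 and 0.106 m and y of tape2 in the frame of case between -0.154 and 0.154 m and z of tape3 in the frame of case between 0.01 and 0.0165 m and x of tape3 in the frame of case between -0.106 and 0.106 m and y of tape3 in the frame of case between -0.154 and 0.154 m and z of tape4 in the frame of case between 0.01 and 0.0165 m and x of tape4 in the frame of case between -0.106 and 0.106 m and y of tape4 in the frame of case between -0.154 and 0.154 m and z of tape5 in the frame of case between 0.01 and 0.0165 m and x of tape5 in the frame of case between -0.106 and 0.106 m and y of tape5 in the frame of case between -0.154 and 0.154 m and linear speed of pin below 0.03 m/s); the robot touches nothing.
It fails at once if a tape case is cracked: squeezed, pressed, knocked or dropped with over 40 N in all (contact force between any of tape1, tape2, tape3, tape4, tape5 and anything else above 40 N).
It fails at once if a tape is dropped: out of the fingers and above the well floor, it moves faster than 0.7 m/s, as after falling some 30 mm ((contact force between tape1 and the fingers below 0.05 N and z of tape1 in the frame of case above 0.02 m and linear speed of tape1 above 0.7 m/s) or (contact force between tape2 and the fingers below 0.05 N and z of tape2 in the frame of case above 0.02 m and linear speed of tape2 above 0.7 m/s) or (contact force between tape3 and the fingers below 0.05 N and z of tape3 in the frame of case above 0.02 m and linear speed of tape3 above 0.7 m/s) or (contact force between tape4 and the fingers below 0.05 N and z of tape4 in the frame of case above 0.02 m and linear speed of tape4 above 0.7 m/s) or (contact force between tape5 and the fingers below 0.05 N and z of tape5 in the frame of case above 0.02 m and linear speed of tape5 above 0.7 m/s)).
It fails at once if the lid slams: it falls faster than 2 rad/s in its last 0.3 rad (value of joint lid below 0.3 rad and velocity of joint lid below -2 rad/s).
It fails at once if a bystander is moved more than 40 mm (distance of any of cart_grey, cart_black, disc_set, clip_tin, label_roll, dust_brush from where it was at the start of the episode above 0.04 m).
Of tape1, tape2, tape3, tape4, tape5 only 3 to 5 are there at a start; the rules pass over those that are not, and their reading is None.
At some moment in a run one of tape1, tape2, tape3, tape4, tape5 may be knocked a few centimetres aside while the robot is not near it.
It also fails if it takes over 210 s, if anything falls off the work surface, if the arm or the gripper's body presses on something with over 40 N, if the wrist force passes 120 N, or if a joint passes its speed limit or range.

### The arm

A 6-joint arm with a two-finger parallel gripper is mounted at the origin on the work surface. World frame = base frame: x ahead of the robot, y to its left, z up, the work surface at z = 0. Lengths are in m, angles in rad, forces in N, time in s.
With the tool pointing down it reaches from about 0.275 to 0.825 m from the base axis. Payload 5.2 kg.
Tool frame: the origin (TCP) lies between the finger pads; the fingertips stand 17 mm ahead of it and the grasp point (between the pads) lies 2 mm behind it; z points along the fingers, y is the line along which they close (so a half turn about z gives the same grasp; the last joint's range is limited). The gripper opens to 93 mm and grips with 3 to 60 N. Pads are 15 mm wide; open, the fingers measure 128 mm over their backs; the gripper's body (75 mm by 188 mm) begins 65 mm behind the grasp point.
Start: joints at [0.97, 0.259, 1.535, -0, 1.348, -0.203], TCP at [0.213, 0.507, 0.236] pointing down, gripper open.
Joint ranges: [-3.14, 3.14], [-0.91, 2.08], [0.19, 2.58], [-1.22, 4.36], [0.22, 2.71], [-3.12, 3.12]. Speed limits (rad/s): [2.57, 2.57, 3.14, 3.14, 3.14, 3.14].

### API

Orientations are given as a rotation vector (axis times angle).
In Python, from rig import arm gives the robot as it stands.
- The arm moves only by the shell command python3 -m inch 'ROWS'. ROWS is JSON, a list of rows, each a list of 3 entries, a list of its own where there are three numbers: the shift along the tool's x, y, z in cm, then the turn about the tool's z in rad, then the opening, from 0 (shut) to 1 (fully open). In form: [[[tx, ty, tz], turn, gripper], ...]. A call has 1 to 20 rows; each row is the pose to reach, as a shift and turn from the pose commanded when the call began, along the tool's axes at that moment; what a row does not reach only later rows make up. A row lasts 1/8 s, in which the tool goes at most 62.5 mm and 10.7 degrees, less where a joint would pass 70% of its speed; a pose out of reach is approached as far as the arm can. A call with a gripper value outside its range is refused whole. The fingers move at their own pace and stop on an object; the grip force is fixed at half the most. Time passes only in rows, so rows that repeat a pose let the fingers close. It gives the time, the measured TCP pose, the force, the opening and the grip force at its end, in the units of the state.
- arm.observe(): the state, without advancing time (a new reading comes with each control period).
- arm.capture(name): name is "scene" or "top" or "wrist"; returns the picture (384x512x3 uint8, blue, green, red); there is no depth.
- arm.camera_params(name): a dict with "fov_y" (degrees; the focal length in pixels is half the picture's height over the tangent of half this angle, whatever the lens; pixels are square), "cx", "cy" (the principal point, pixels), "R" (3x3) and "t" (3): a world point X has camera coordinates R X + t. Camera axes: x right, y down, z forward; pixel columns grow to the right and rows downward; lengths in m; the calibration is good to about 2 mm. The wrist camera is an equidistant fisheye: a pixel r from the principal point sees the ray r / f radians off the axis. A picture is of the moment at which its call begins: read the wrist's pose just before it. camera_params takes no time and is no camera call; for the wrist camera it gives the pose at the moment of the call.
- arm.job_done(): hands the job in; it is judged then, once.
The state is a dict: "time": time; "joints": joint angles; "qd": joint speeds; "joint_efforts": joint torques, N m; "tool_pos": TCP position; "tcp_rot": TCP orientation; "force": force on the tool from outside, world axes, zero at the start; "wrist_torque": the same for the moment, N m; "finger_gap": opening from 0.0 (shut) to 1.0 (fully open); "finger_force": force on a finger pad.
Only numpy, scipy, OpenCV 4.12 (cv2) and the standard library are available. Lean on these libraries where they do the work, as an engineer would, in place of code of your own. Each camera call takes 0.05 s, during which the arm holds its last target. There are 200 camera calls.

## Working session

There is one attempt and no reset: what is moved stays moved. The work goes in short steps, Python scripts to look and compute and a shell command to move; the robot and the scene stay as the last step left them, time stands still between calls to the robot, and variables do not carry over. Pictures are saved under pics/ and viewed, at most 14 in all, crops included, and the job is handed in when it is done.

```bash
mkdir -p pics
python3 - <<'E'
from rig import arm
import cv2,json
s=arm.observe();print(s)
for n in("scene","top"):
    im=arm.capture(n);cv2.imwrite(f"pics/{n}0.png",im)
    p=arm.camera_params(n);print(n,p)
print(arm.camera_params("wrist"))
E
```

```text
{'time': 0.0, 'joints': array([ 9.70182372e-01,  2.59328120e-01,  1.53607601e+00, -8.73522763e-06,
        1.34798552e+00, -2.02781095e-01]), 'qd': array([ 3.91889714e-05,  2.53720791e-03, -1.48543227e-03,  6.98205086e-04,
        1.05753708e-03,  1.84341883e-03]), 'joint_efforts': array([ 1.37632356e-03, -4.37310612e+01, -2.84013569e+01,  7.17952126e-02,
        4.11699247e-02, -1.50634546e-04]), 'tool_pos': array([0.21275818, 0.50662762, 0.23482852]), 'tcp_rot': array([-6.20660979e-01, -3.07896294e+00,  2.60267904e-03]), 'force': array([ 0.04231311, -0.15160248, -0.32513192]), 'wrist_torque': array([0.00045961, 0.01956052, 0.04553631]), 'finger_force': 0.0, 'finger_gap': 1.0008940255326433}
scene {'fov_y': 52.51517819087013, 'cx': 253.9320570817602, 'cy': 186.07041899470437, 'R': array([[-0.86043969,  0.5094308 ,  0.01112648],
       [ 0.28557514,  0.50019688, -0.81746555],
       [-0.42200755, -0.70020236, -0.57587002]]), 't': array([ 0.44647161, -0.07236876,  1.78032655])}
top {'fov_y': 51.68419441693297, 'cx': 256.3187857949355, 'cy': 186.8906655790546, 'R': array([[ 0.02367298, -0.99962639,  0.01366299],
       [-0.9858261 , -0.02561239, -0.16580379],
       [ 0.16609179, -0.00954426, -0.98606411]]), 't': array([1.09682983e-03, 5.30814378e-01, 1.31694868e+00])}
{'fov_y': 65.70646984690485, 'cx': 253.94444132989028, 'cy': 192.6104797865069, 'R': array([[ 3.88258120e-01,  9.21550354e-01, -7.59317480e-04],
       [ 8.87319369e-01, -3.73613535e-01,  2.70328066e-01],
       [ 2.48837234e-01, -1.05630824e-01, -9.62767968e-01]]), 't': array([-0.54975703, -0.03022674,  0.39159303])}
```

View pics/top0.png

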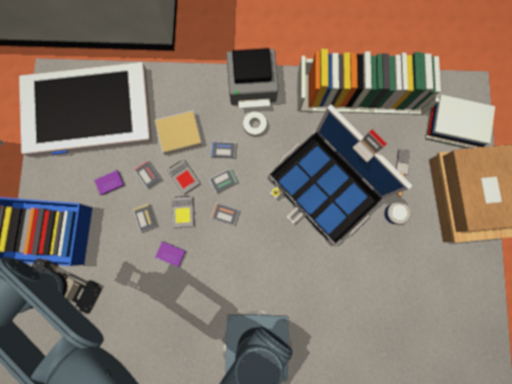

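View pics/scene0.png

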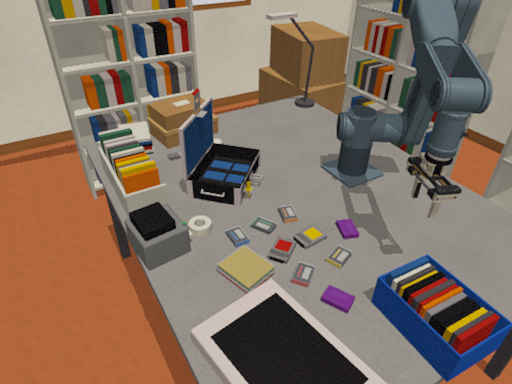

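Top view: tapes at about (148,174) red, (146,218) yellow, (224,150) blue, (224,180) green and (225,214) orange. The carts, with solid labels, are at (183,178) and (183,212). Purple look-alikes are at (109,182) and (170,253). The case is centred near (327,187), rotated, with the lid open. I'll confirm with enlarged crops.

Run:
```python
import cv2
im=cv2.imread("pics/top0.png")
cv2.imwrite("pics/c1.png",cv2.resize(im[135:255,95:255],None,fx=5,fy=5,interpolation=cv2.INTER_CUBIC))
cv2.imwrite("pics/c2.png",cv2.resize(im[100:250,260:420],None,fx=4,fy=4,interpolation=cv2.INTER_CUBIC))
```

```text
(no output)
```

View pics/c1.png

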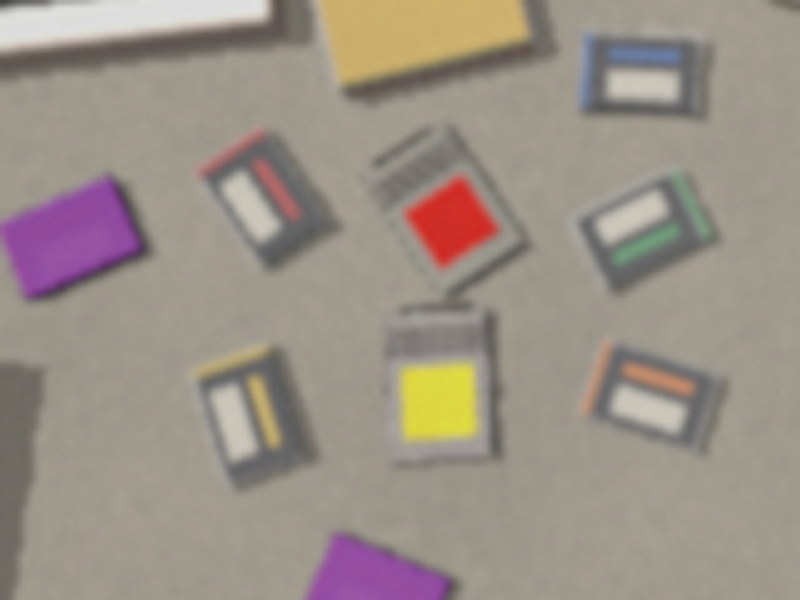

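View pics/c2.png

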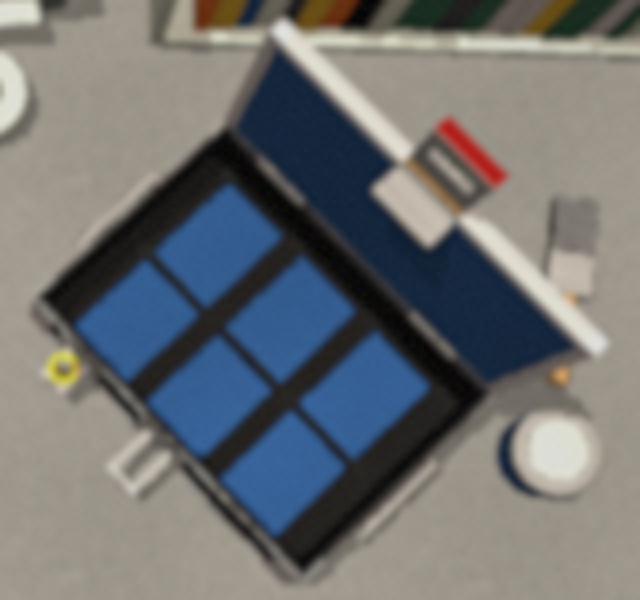

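The crops confirm all five tapes, each with a clear edge, coloured end and stripe. The carts have big solid labels, and the purple blocks are look-alikes. Next I'll fit the case and compute rough tape poses.

```bash
cat > h.py <<'E'
import numpy as np,json,sys
from scipy.spatial.transform import Rotation as Ro
from scipy.optimize import least_squares
from rig import arm
def f_of(p): return 192/np.tan(np.radians(p["fov_y"]/2))
def proj(p,X):
    c=np.atleast_2d(X)@p["R"].T+p["t"]; return f_of(p)*c[:,:2]/c[:,2:]+[p["cx"],p["cy"]]
def projf(p,X): # fisheye
    c=np.atleast_2d(X)@p["R"].T+p["t"]; r=np.hypot(c[:,0],c[:,1]);th=np.arctan2(r,c[:,2])
    return f_of(p)*c[:,:2]/r[:,None]*th[:,None]+[p["cx"],p["cy"]]
def back(p,uv,z,fish=False):
    d=(np.atleast_2d(uv)-[p["cx"],p["cy"]])/f_of(p)
    if fish:
        th=np.hypot(d[:,0],d[:,1]); d=d*(np.tan(th)/np.maximum(th,1e-9))[:,None]
    D=np.c_[d,np.ones(len(d))]@p["R"]; C=-p["R"].T@p["t"]
    return (C+D*((z-C[2])/D[:,2])[:,None])
def wrap(a,m=np.pi): return (a+m/2)%m-m/2
def case(q,P): # case frame -> world
    c=json.load(open("case.json")) if q is None else q
    P=np.atleast_2d(np.array(P,float)); a=c[2]
    return np.c_[c[0]+np.cos(a)*P[:,0]-np.sin(a)*P[:,1], c[1]+np.sin(a)*P[:,0]+np.cos(a)*P[:,1], P[:,2]]
def go(x,y,z,yaw,frm=None,turn_opt=0):
    """yaw: world heading of tool x axis, mod pi; prints shift cm, turn"""
    s=arm.observe(); pos=np.array(s["tool_pos"]); R=Ro.from_rotvec(s["tcp_rot"]).as_matrix()
    d=R.T@(np.array([x,y,z])-pos)*100
    h=np.arctan2(R[1,0],R[0,0]); turn=wrap(-(yaw-h))+turn_opt*np.pi
    dj1=wrap(np.arctan2(y,x)-np.arctan2(pos[1],pos[0]),2*np.pi)
    print("shift",d.round(2),"turn %.3f"%turn,"j6->%.2f"%(s["joints"][5]+turn+dj1),"r %.3f"%np.hypot(x,y),"t",round(s["time"],2))
E
cat > a.py <<'E'
from h import *
p=arm.camera_params("top")
def px(l,o,k): return np.array(l,float)/k+o
uv=px([(40,305),(300,575),(228,135),(487,395),(137,320),(208,397),(285,480),(220,245),(290,320),(367,397)],[260,100],4)
P=[(-112,160,85),(-112,-160,85),(112,160,85),(112,-160,85)]+[(x,y,14) for x in(-52,52) for y in(92,0,-92)]
P=np.array(P)/1000
r=least_squares(lambda q:(proj(p,case(q,P))-uv).ravel(),[.6,-.25,-.7],loss="soft_l1")
print("case",r.x,np.abs(r.fun).reshape(-1,2).round(1).tolist()); json.dump(r.x.tolist(),open("case.json","w"))
T={"red":[(203,174),(267,133),(335,228),(272,268)],"yellow":[(195,376),(268,346),(313,458),(240,488)],
"green":[(680,170),(715,238),(612,290),(575,222)],"orange":[(608,342),(587,410),(700,450),(722,380)],"blue":[(586,36),(583,112),(703,116),(706,40)]}
for n,c in T.items():
    W=back(p,px(c,[95,135],5),.015); m=W.mean(0); d=W[:2].mean(0)-W[2:].mean(0)
    print(n,m[:2].round(3),"yaw %.3f"%np.arctan2(d[1],d[0]),"len %.3f"%np.linalg.norm(d))
    go(m[0],m[1],.2,np.arctan2(d[1],d[0]))
E
python3 a.py
python3 -c "
from h import *
R=Ro.from_rotvec(arm.observe()['tcp_rot']).as_matrix();print(R.round(3));p=arm.camera_params('wrist');print((-p['R'].T@p['t']))"
```

```text
case [ 0.53081961 -0.21900069 -0.80029389] [[0.9, 1.9], [1.2, 1.4], [0.1, 3.0], [2.2, 0.2], [0.4, 0.9], [0.1, 0.7], [0.9, 0.8], [0.1, 0.2], [0.5, 0.1], [0.3, 0.2]]
red [0.568 0.392] yaw 0.670 len 0.085
shift [-37.15   3.23   3.47] turn -1.068 j6->-1.84 r 0.690 t 0.1
yellow [0.416 0.393] yaw 0.443 len 0.085
shift [-23.13  -2.66   3.49] turn -0.841 j6->-1.46 r 0.572 t 0.1
green [0.554 0.128] yaw -1.072 len 0.082
shift [-46.12 -21.73   3.51] turn 0.674 j6->-0.48 r 0.568 t 0.1
orange [0.437 0.117] yaw 1.265 len 0.083
shift [-35.79 -27.19   3.52] turn 1.479 j6->0.36 r 0.453 t 0.1
blue [0.665 0.132] yaw 1.564 len 0.085
shift [-56.19 -16.97   3.5 ] turn 1.180 j6->0.00 r 0.678 t 0.1
[[-0.922  0.387 -0.001]
 [ 0.387  0.922 -0.001]
 [ 0.    -0.002 -1.   ]]
[0.14282548 0.53669996 0.38476692]
```

```bash
python3 -m inch '[[[-6,-2,-3],0,1],[[-12,-4,-6],0,1],[[-18,-6,-9],0,1],[[-24,-8,-11],0,1],[[-30,-10,-13],0,1],[[-36,-12,-14],0,1],[[-36.4,-12.6,-14],0,1],[[-36.4,-12.6,-14],0,1],[[-36.4,-12.6,-14],0,1],[[-36.4,-12.6,-14],0,1]]'
cat > rect.py <<'E'
from h import *
import cv2
def rect(im,p,x0,x1,y0,y1,z,k): # k px/m; image up=+x world, left=+y
    H,W=int((x1-x0)*k),int((y1-y0)*k)
    v,u=np.mgrid[0:H,0:W]; X=np.c_[(x1-(v+.5)/k).ravel(),(y1-(u+.5)/k).ravel(),np.full(H*W,z)]
    m=projf(p,X).reshape(H,W,2).astype(np.float32)
    return cv2.remap(im,m[...,0],m[...,1],cv2.INTER_CUBIC)
E
python3 - <<'E'
from rect import *
p=arm.camera_params("wrist");im=arm.capture("wrist");cv2.imwrite("pics/w1raw.png",im)
cv2.imwrite("pics/w1.png",rect(im,p,.33,.73,.03,.49,.02,1500))
E
```

```text
time: 1.35
tool_pos: [0.4988, 0.2509, 0.3754]
tcp_rot: [-0.618, -3.079, -0.0]
force: [-0.4, 0.6, 0.4]
finger_gap: 0.998
finger_force: 0.0
```

View pics/w1.png

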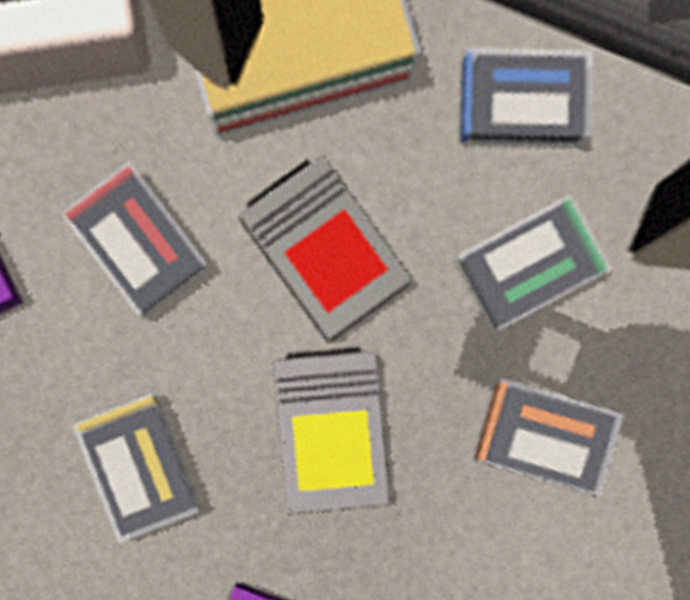

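The rectified view (1500 px/m, z = 20 mm) shows all five tapes. Their centres are red (137,240), yellow (137,468), blue (529,94), green (535,263) and orange (550,437). I'll start with yellow.

```bash
cat > t.py <<'E'
T=dict(red=(.570,.3987,.655),yellow=(.4177,.3983,.371),blue=(.6677,.1373,1.555),green=(.5547,.1333,-1.094),orange=(.4387,.1233,1.291))
E
python3 -c "
from h import *
from t import T
x,y,a=T['yellow'];go(x,y,.06,a);go(x,y,.026,a)"
```

```text
shift [13.16 10.47 31.56] turn -0.767 j6->-1.38 r 0.577 t 1.4
shift [13.15 10.47 34.96] turn -0.767 j6->-1.38 r 0.577 t 1.4
```

```bash
python3 -m inch '[[[3,2,5],-0.15,1],[[6,4,10],-0.3,1],[[9,7,15],-0.45,1],[[11,9,20],-0.6,1],[[13.1,10.4,25],-0.767,1],[[13.1,10.4,27],-0.767,1],[[13.1,10.4,27],-0.767,1],[[13.1,10.4,27],-0.767,1],[[13.1,10.4,27],-0.767,1]]'
python3 - <<'E'
from rect import *
from t import T
p=arm.camera_params("wrist");im=arm.capture("wrist")
x,y,a=T['yellow'];s=arm.observe();print(s["tool_pos"])
r=rect(im,p,x-.1,x+.1,y-.1,y+.1,.02,2500)
cv2.circle(r,(250,250),3,(0,0,255),-1)
cv2.imwrite("pics/y1.png",r);go(x,y,.026,a)
E
```

```text
time: 2.52
tool_pos: [0.4203, 0.397, 0.1073]
tcp_rot: [-0.576, 3.085, 0.002]
force: [0.3, -0.3, 0.2]
finger_gap: 0.999
finger_force: 0.0
[0.42024361 0.39683077 0.10718754]
shift [0.21 0.22 8.12] turn -0.002 j6->-1.37 r 0.577 t 2.58
```

View pics/y1.png

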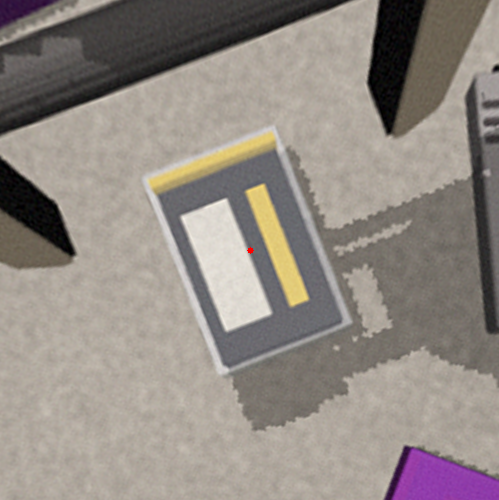

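Yellow's centre is at (249,251), which matches the estimate. I'll descend and close gradually.

```bash
python3 -m inch '[[[0.1,0.1,3],0,0.9],[[0.2,0.2,6],0,0.8],[[0.2,0.2,8.1],0,0.7],[[0.2,0.2,8.1],0,0.66],[[0.2,0.2,8.1],0,0.64],[[0.2,0.2,8.1],0,0.64]]'; python3 -m inch '[[[0,0,0],0,0.62],[[0,0,0],0,0.62]]';  python3 -m inch '[[[0,0,0],0,0.615],[[0,0,0],0,0.615]]'
```

```text
time: 3.32
tool_pos: [0.4177, 0.3982, 0.0261]
tcp_rot: [-0.576, 3.086, 0.002]
force: [0.7, -0.8, -0.4]
finger_gap: 0.637
finger_force: 0.0
time: 3.58
tool_pos: [0.4174, 0.3982, 0.0257]
tcp_rot: [-0.576, 3.086, 0.001]
force: [-0.6, -0.4, 6.1]
finger_gap: 0.626
finger_force: 6.6
time: 3.82
tool_pos: [0.4174, 0.3982, 0.0257]
tcp_rot: [-0.576, 3.086, 0.001]
force: [-0.8, 0.2, 6.2]
finger_gap: 0.618
finger_force: 15.1
```

```bash
python3 -m inch '[[[0,0,0],0,0.619],[[0,0,0],0,0.619],[[0,0,-0.5],0,0.619],[[0,0,-1.5],0,0.619],[[0,0,-1.5],0,0.619]]'
```

```text
time: 4.45
tool_pos: [0.4173, 0.398, 0.0406]
tcp_rot: [-0.576, 3.087, 0.001]
force: [0.4, 0.2, -0.6]
finger_gap: 0.625
finger_force: 8.2
```

```bash
cat > well.py <<'E'
from h import *
import sys
def well(i,j): return case(None,[(-.052,.052)[i],(-.092,0,.092)[j],0])[0] if 0 else case(None,[[(-.052,.052)[i],(-.092,0,.092)[j],0]])[0]
if __name__=="__main__":
    i,j,z=int(sys.argv[1]),int(sys.argv[2]),float(sys.argv[3]); w=well(i,j); a=json.load(open("case.json"))[2]
    print(w.round(4)); 
    for o in (0,1,-1): go(w[0],w[1],z,a,turn_opt=o)
E
python3 well.py 0 2 .2
```

```text
[ 0.5606 -0.1176  0.    ]
shift [  5.21 -53.26 -15.96] turn 1.170 j6->-1.17 r 0.573 t 4.45
shift [  5.21 -53.26 -15.96] turn 4.311 j6->1.97 r 0.573 t 4.45
shift [  5.21 -53.26 -15.96] turn -1.972 j6->-4.31 r 0.573 t 4.45
```

```bash
python3 -m inch '[[[0,-1,-4],0.1,0.619],[[0.5,-5,-9],0.2,0.619],[[1,-10,-13],0.35,0.619],[[2,-16,-16],0.5,0.619],[[2.5,-22,-16],0.65,0.619],[[3,-28,-16],0.8,0.619],[[3.6,-34,-16],0.9,0.619],[[4.2,-40,-16],1.0,0.619],[[4.8,-46,-16],1.1,0.619],[[5.1,-51,-16],1.17,0.619],[[5.2,-53.3,-16],1.17,0.619],[[5.2,-53.3,-16],1.17,0.619],[[5.2,-53.3,-16],1.17,0.619]]'
python3 - <<'E'
from rect import *
p=arm.camera_params("wrist");im=arm.capture("wrist")
cv2.imwrite("pics/k1raw.png",im)
c=json.load(open("case.json"))
P=[(-112,160,85),(-112,-160,85),(112,160,85),(-136.5,0,45.5),(-126.5,100,45.5)]+[(x+sx*48,y+sy*34,20) for x in(-52,52) for y in(92,0,-92) for sx,sy in((-1,-1),(-1,1),(1,1),(1,-1))]
for q in projf(p,case(c,np.array(P)/1000)):
    cv2.circle(im,tuple(int(round(t)) for t in q),1,(0,0,255),-1)
cv2.imwrite("pics/k1.png",cv2.resize(im,None,fx=1.5,fy=1.5,interpolation=cv2.INTER_CUBIC)); print(arm.observe()["finger_force"])
E
```

```text
time: 6.08
tool_pos: [0.56, -0.1167, 0.1994]
tcp_rot: [-1.222, -2.893, -0.001]
force: [0.0, 0.3, -0.7]
finger_gap: 0.624
finger_force: 8.2
8.235652148723602
```

View pics/k1.png

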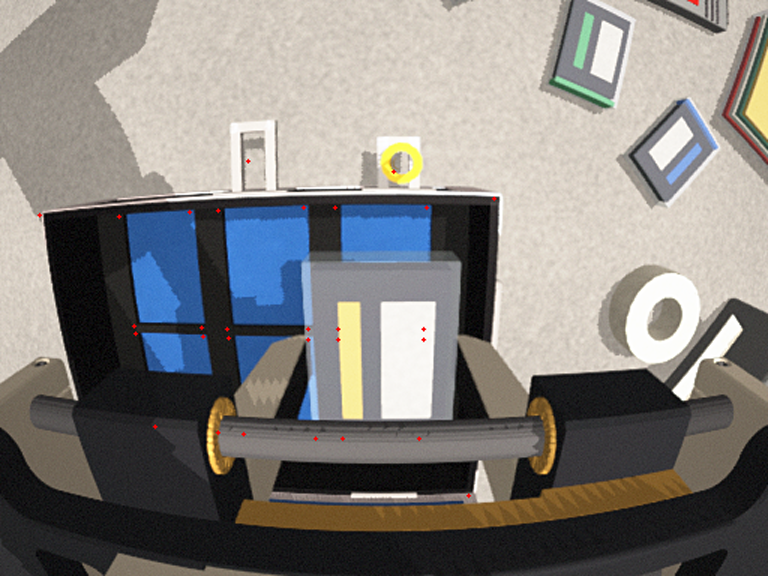

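The wrist view shows the case front rim with corners at (43,213) and (500,196), the staple outer corners at (231,123) and (277,121), and the keeper at (377,138) and (421,137). The tape is held squarely. I'll refit the case pose from this view.

```bash
python3 - <<'E'
from h import *
p=arm.camera_params("wrist")
uv=np.array([(43,213),(500,196),(231,123),(277,121),(377,138),(421,137),(135,325),(203,325),(226,328),(310,328)])/1.5
P=np.array([(-112,-160,85),(-112,160,85),(-162,-16,45.5),(-162,16,45.5),(-148,86,45.5),(-148,114,45.5),(-4,-126,20),(-4,-58,20),(-4,-34,20),(-4,34,20)])/1000
c=json.load(open("case.json"))
r=least_squares(lambda q:(projf(p,case(q,P))-uv).ravel(),c,loss="soft_l1")
print(c,r.x,r.fun.reshape(-1,2).round(1).tolist())
r2=least_squares(lambda q:(projf(p,case(q[:3],P)+[0,0,q[3]])-uv).ravel(),list(c)+[0],loss="soft_l1")
print(r2.x,r2.fun.reshape(-1,2).round(1).tolist())
json.dump(r.x.tolist(),open("case.json","w"))
E
python3 well.py 0 2 .1; python3 well.py 0 2 .041
```

```text
[0.5308196052020034, -0.21900069066747613, -0.8002938921027941] [ 0.53247663 -0.21543199 -0.80285982] [[-0.3, -0.6], [-0.5, 0.6], [-0.2, 0.4], [-1.5, -0.3], [0.2, 0.1], [-1.3, 1.1], [0.7, -1.1], [0.9, 0.3], [3.2, -1.3], [1.2, -0.4]]
[ 0.53253654 -0.21524032 -0.80290786  0.00159634] [[-1.1, -0.5], [0.2, 0.7], [-0.6, 0.2], [-1.7, -0.5], [0.4, -0.1], [-1.0, 0.9], [0.2, -0.8], [0.5, 0.6], [3.0, -0.9], [1.2, 0.0]]
[ 0.5625 -0.1141  0.    ]
shift [-0.01  0.33  9.96] turn 0.004 j6->-1.16 r 0.574 t 6.12
shift [-0.01  0.33  9.96] turn 3.146 j6->1.98 r 0.574 t 6.12
shift [-0.01  0.33  9.96] turn -3.138 j6->-4.31 r 0.574 t 6.12
[ 0.5625 -0.1141  0.    ]
shift [-0.02  0.33 15.86] turn 0.004 j6->-1.16 r 0.574 t 6.12
shift [-0.02  0.33 15.86] turn 3.146 j6->1.98 r 0.574 t 6.12
shift [-0.02  0.33 15.86] turn -3.138 j6->-4.31 r 0.574 t 6.12
```

```bash
python3 -m inch '[[[0,0.33,3],0,0.619],[[0,0.33,7],0,0.619],[[0,0.33,11],0,0.619],[[0,0.33,13.5],0,0.619],[[0,0.33,14.8],0,0.619],[[0,0.33,15.2],0,0.619],[[0,0.33,15.4],0,0.619],[[0,0.33,15.4],0,0.619]]'
```

```text
time: 7.12
tool_pos: [0.5636, -0.116, 0.0466]
tcp_rot: [1.224, 2.892, 0.0]
force: [0.5, -0.7, -1.2]
finger_gap: 0.627
finger_force: 8.2
```

```bash
python3 -c "
from h import *
s=arm.observe();print(s['tool_pos'],s['force'])"
```

```text
[ 0.56356151 -0.11602092  0.04655038] [ 0.46125868 -0.70217442 -1.19031876]
```

```bash
python3 -m inch '[[[0,0,0],0,0.619],[[0,0,0],0,0.619]]'; python3 well.py 0 2 .042
```

```text
time: 7.38
tool_pos: [0.5632, -0.1161, 0.0461]
tcp_rot: [1.224, 2.892, -0.0]
force: [0.5, 0.4, -0.1]
finger_gap: 0.627
finger_force: 8.2
[ 0.5625 -0.1141  0.    ]
shift [0.19 0.09 0.41] turn 0.002 j6->-1.16 r 0.574 t 7.38
shift [0.19 0.09 0.41] turn 3.144 j6->1.98 r 0.574 t 7.38
shift [0.19 0.09 0.41] turn -3.140 j6->-4.30 r 0.574 t 7.38
```

```bash
python3 -m inch '[[[0.19,0.09,0],0,0.619],[[0.19,0.09,0.2],0,0.619],[[0.19,0.09,0.4],0,0.619],[[0.19,0.09,0.5],0,0.619],[[0.19,0.09,0.5],0,0.619]]'; python3 -m inch '[[[0,0,0.1],0,0.619],[[0,0,0.1],0,0.619]]'
```

```text
time: 8.0
tool_pos: [0.5622, -0.1139, 0.0405]
tcp_rot: [-1.224, -2.893, -0.0]
force: [-0.3, 0.3, -0.9]
finger_gap: 0.621
finger_force: 8.2
time: 8.25
tool_pos: [0.5624, -0.1139, 0.0397]
tcp_rot: [1.224, 2.893, -0.0]
force: [-0.2, 0.3, -0.6]
finger_gap: 0.622
finger_force: 8.2
```

```bash
python3 -m inch '[[[0,0,0],0,0.64],[[0,0,0],0,0.68],[[0,0,0],0,0.72],[[0,0,0],0,0.72],[[0,0,-2],0,0.72],[[0,0,-6],0,0.75],[[0,0,-11],0,0.9],[[0,0,-16],0,1],[[0,0,-16],0,1],[[0,0,-16],0,1]]'
python3 -c "
from h import *
from t import T
for n in T:
  x,y,a=T[n];print(n);go(x,y,.1,a)"
```

```text
time: 9.5
tool_pos: [0.5618, -0.1137, 0.1991]
tcp_rot: [-1.224, -2.892, 0.0]
force: [0.5, 0.2, 0.1]
finger_gap: 0.998
finger_force: 0.0
red
shift [36.21 36.26  9.92] turn -1.456 j6->-1.81 r 0.696 t 9.5
yellow
shift [46.78 25.3   9.93] turn -1.172 j6->-1.37 r 0.577 t 9.5
blue
shift [10.64 25.08  9.91] turn 0.786 j6->0.02 r 0.682 t 9.5
green
shift [18.22 16.69  9.92] turn 0.293 j6->-0.44 r 0.570 t 9.5
orange
shift [25.58  7.66  9.92] turn 1.050 j6->0.36 r 0.456 t 9.5
```

```bash
python3 -m inch '[[[3,3,1],0.1,1],[[7,7,2],0.2,1],[[12,11,4],0.29,1],[[16,15,6],0.293,1],[[18.2,16.7,8],0.293,1],[[18.2,16.7,9.2],0.293,1],[[18.2,16.7,9.2],0.293,1],[[18.2,16.7,9.2],0.293,1]]'
cat > chk.py <<'E'
from rect import *
from t import T
n=sys.argv[1]; p=arm.camera_params("wrist");im=arm.capture("wrist"); x,y,a=T[n]
r=rect(im,p,x-.1,x+.1,y-.1,y+.1,.02,2500); cv2.imwrite(f"pics/{n}_chk.png",r)
hsv=cv2.cvtColor(r,cv2.COLOR_BGR2HSV); m=((hsv[...,1]<45)&(hsv[...,2]>200)).astype(np.uint8)
m=cv2.morphologyEx(m,cv2.MORPH_OPEN,np.ones((7,7)))
cs,_=cv2.findContours(m,cv2.RETR_EXTERNAL,cv2.CHAIN_APPROX_NONE)
for c in cs:
    (u,v),wh,_=q=cv2.minAreaRect(c); 
    if not 15000>wh[0]*wh[1]>4000: continue
    b=cv2.boxPoints(q); e=max((b[1]-b[0],b[2]-b[1]),key=np.linalg.norm); yaw=a+wrap(np.arctan2(-e[0],-e[1])-a)
    L=np.array([x+.1-v/2500,y+.1-u/2500]); o=np.array([-.002,.011]); C=L-[np.cos(yaw)*o[0]-np.sin(yaw)*o[1],np.sin(yaw)*o[0]+np.cos(yaw)*o[1]]
    print(n,"label mm",np.round(np.array(wh)/2.5,1),"center",C.round(4),"yaw %.3f"%yaw,"expected",x,y,a)
    if np.hypot(*(C-[x,y]))<.05: go(C[0],C[1],.026,yaw)
E
python3 chk.py green
```

```text
time: 10.5
tool_pos: [0.5559, 0.1317, 0.1078]
tcp_rot: [1.636, 2.682, -0.0]
force: [0.1, -0.4, 0.0]
finger_gap: 1.001
finger_force: 0.0
green label mm [19.3 49.1] center [0.5541 0.1335] yaw -1.074 expected 0.5547 0.1333 -1.094
shift [ 0.26 -0.11  8.21] turn -0.021 j6->-0.45 r 0.570 t 10.55
```

Green is where I expected it. Grasping now.

```bash
python3 -m inch '[[[0.1,0,3],-0.02,0.9],[[0.2,-0.1,6],-0.02,0.8],[[0.2,-0.1,8.2],-0.02,0.7],[[0.2,-0.1,8.2],-0.02,0.66],[[0.2,-0.1,8.2],-0.02,0.64],[[0.2,-0.1,8.2],-0.02,0.625],[[0.2,-0.1,8.2],-0.02,0.62],[[0.2,-0.1,8.2],-0.02,0.619],[[0.2,-0.1,8.2],-0.02,0.619]]'; python3 -m inch '[[[0,0,-0.5],0,0.619],[[0,0,-1.5],0,0.619],[[0,0,-4],0,0.619],[[0,0,-8],0,0.619],[[0,0,-13],0,0.619],[[0,0,-13],0,0.619],[[0,0,-13],0,0.619]]'; python3 well.py 0 1 .155
```

```text
time: 11.68
tool_pos: [0.5548, 0.1343, 0.027]
tcp_rot: [1.605, 2.698, 0.002]
force: [-0.0, -1.3, 6.7]
finger_gap: 0.623
finger_force: 8.1
time: 12.55
tool_pos: [0.5531, 0.1344, 0.1555]
tcp_rot: [-1.606, -2.699, 0.0]
force: [-0.6, -0.2, -1.1]
finger_gap: 0.623
finger_force: 8.1
[ 0.4964 -0.178   0.    ]
shift [-24.75 -19.89   0.06] turn -0.271 j6->-1.31 r 0.527 t 12.55
shift [-24.75 -19.89   0.06] turn 2.871 j6->1.83 r 0.527 t 12.55
shift [-24.75 -19.89   0.06] turn -3.412 j6->-4.45 r 0.527 t 12.55
```

```bash
python3 -m inch '[[[-2,-2,0],-0.05,0.619],[[-6,-5,0],-0.1,0.619],[[-11,-9,0],-0.2,0.619],[[-16,-13,0],-0.27,0.619],[[-20,-16,0],-0.27,0.619],[[-23,-18.5,0],-0.27,0.619],[[-24.5,-19.7,0],-0.27,0.619],[[-24.7,-19.9,0],-0.27,0.619],[[-24.7,-19.9,3],-0.27,0.619],[[-24.7,-19.9,6],-0.27,0.619],[[-24.7,-19.9,9],-0.27,0.619],[[-24.7,-19.9,10],-0.27,0.619],[[-24.7,-19.9,10],-0.27,0.619],[[-24.7,-19.9,10],-0.27,0.619]]'; python3 well.py 0 1 .041
```

```text
time: 14.3
tool_pos: [0.4974, -0.1777, 0.0567]
tcp_rot: [1.227, 2.89, -0.0]
force: [0.2, -0.1, -1.1]
finger_gap: 0.623
finger_force: 8.1
[ 0.4964 -0.178   0.    ]
shift [ 0.05 -0.1   1.57] turn -0.000 j6->-1.32 r 0.527 t 14.3
shift [ 0.05 -0.1   1.57] turn 3.141 j6->1.82 r 0.527 t 14.3
shift [ 0.05 -0.1   1.57] turn -3.142 j6->-4.47 r 0.527 t 14.3
```

```bash
python3 -m inch '[[[0.05,-0.1,0.3],0,0.619],[[0.05,-0.1,0.7],0,0.619],[[0.05,-0.1,1.0],0,0.619],[[0.05,-0.1,1.2],0,0.619],[[0.05,-0.1,1.3],0,0.619],[[0.05,-0.1,1.4],0,0.619],[[0.05,-0.1,1.4],0,0.619]]'; python3 -m inch '[[[0,0,0.1],0,0.619],[[0,0,0.15],0,0.619],[[0,0,0.15],0,0.619]]'
```

```text
time: 15.18
tool_pos: [0.4954, -0.178, 0.0416]
tcp_rot: [-1.229, -2.891, -0.0]
force: [-0.2, -0.7, -0.8]
finger_gap: 0.619
finger_force: 8.1
time: 15.55
tool_pos: [0.4955, -0.1781, 0.0409]
tcp_rot: [1.229, 2.891, -0.0]
force: [-1.8, 0.7, 5.0]
finger_gap: 0.625
finger_force: 8.1
```

```bash
python3 -m inch '[[[0,0,0],0,0.64],[[0,0,0],0,0.68],[[0,0,0],0,0.72],[[0,0,0],0,0.72],[[0,0,-2],0,0.72],[[0,0,-6],0,0.75],[[0,0,-11],0,0.9],[[0,0,-12],0,1],[[0,0,-12],0,1],[[0,0,-12],0,1]]'
python3 -c "
from h import *
from t import T
for n in ('orange','blue'):
  x,y,a=T[n];print(n);go(x,y,.107,a)"
```

```text
time: 16.8
tool_pos: [0.4945, -0.1774, 0.1585]
tcp_rot: [-1.228, -2.889, -0.001]
force: [0.5, -0.4, -0.1]
finger_gap: 0.997
finger_force: 0.0
orange
shift [25.51 16.85  5.21] turn 1.047 j6->0.34 r 0.456 t 16.8
blue
shift [10.63 34.31  5.16] turn 0.783 j6->0.01 r 0.682 t 16.8
```

```bash
python3 -m inch '[[[3,2,0],0.15,1],[[8,5,0],0.3,1],[[13,8,0],0.48,1],[[18,11,0],0.65,1],[[22,14,1],0.8,1],[[25,16.5,3],0.95,1],[[25.5,16.8,5],1.047,1],[[25.5,16.8,5.1],1.047,1],[[25.5,16.8,5.1],1.047,1],[[25.5,16.8,5.1],1.047,1]]'; python3 chk.py orange
```

```text
time: 18.05
tool_pos: [0.4401, 0.1215, 0.1096]
tcp_rot: [2.509, 1.889, 0.001]
force: [0.1, -0.1, 0.5]
finger_gap: 0.999
finger_force: 0.0
orange label mm [49.1 19. ] center [0.4395 0.1231] yaw 1.289 expected 0.4387 0.1233 1.291
shift [ 0.13 -0.11  8.37] turn 0.001 j6->0.31 r 0.456 t 18.1
```

```bash
python3 -m inch '[[[0.1,0,3],0,0.9],[[0.1,-0.1,6],0,0.8],[[0.1,-0.1,8.3],0,0.7],[[0.1,-0.1,8.3],0,0.66],[[0.1,-0.1,8.3],0,0.64],[[0.1,-0.1,8.3],0,0.625],[[0.1,-0.1,8.3],0,0.62],[[0.1,-0.1,8.3],0,0.619],[[0.1,-0.1,8.3],0,0.619]]'; python3 -m inch '[[[0,0,-0.5],0,0.619],[[0,0,-1.5],0,0.619],[[0,0,-4],0,0.619],[[0,0,-8],0,0.619],[[0,0,-13],0,0.619],[[0,0,-13],0,0.619],[[0,0,-13],0,0.619]]'; python3 well.py 0 0 .155
```

```text
time: 19.23
tool_pos: [0.4396, 0.1234, 0.0272]
tcp_rot: [2.509, 1.889, 0.002]
force: [-1.1, -1.6, 6.7]
finger_gap: 0.619
finger_force: 8.1
time: 20.1
tool_pos: [0.4382, 0.1234, 0.156]
tcp_rot: [-2.509, -1.89, 0.0]
force: [-0.5, 0.2, -0.8]
finger_gap: 0.62
finger_force: 8.1
[ 0.4302 -0.2419  0.    ]
shift [-35.34   9.32   0.1 ] turn -1.048 j6->-1.53 r 0.494 t 20.1
shift [-35.34   9.32   0.1 ] turn 2.094 j6->1.62 r 0.494 t 20.1
shift [-35.34   9.32   0.1 ] turn -4.189 j6->-4.67 r 0.494 t 20.1
```

```bash
python3 -m inch '[[[-2,0.5,0],-0.1,0.619],[[-6,1.5,0],-0.25,0.619],[[-11,2.9,0],-0.4,0.619],[[-16,4.2,0],-0.55,0.619],[[-21,5.5,0],-0.7,0.619],[[-26,6.8,0],-0.85,0.619],[[-31,8.1,0],-1,0.619],[[-34,9,0],-1.048,0.619],[[-35.3,9.3,0],-1.048,0.619],[[-35.3,9.3,0],-1.048,0.619],[[-35.3,9.3,0],-1.048,0.619],[[-35.3,9.3,3],-1.048,0.619],[[-35.3,9.3,6],-1.048,0.619],[[-35.3,9.3,9],-1.048,0.619],[[-35.3,9.3,10],-1.048,0.619],[[-35.3,9.3,10],-1.048,0.619],[[-35.3,9.3,10],-1.048,0.619]]'; python3 well.py 0 0 .0412
```

```text
time: 22.22
tool_pos: [0.4314, -0.2418, 0.0573]
tcp_rot: [1.226, 2.89, -0.001]
force: [0.5, 0.4, -1.1]
finger_gap: 0.619
finger_force: 8.1
[ 0.4302 -0.2419  0.    ]
shift [ 0.08 -0.09  1.61] turn 0.000 j6->-1.51 r 0.494 t 22.23
shift [ 0.08 -0.09  1.61] turn 3.142 j6->1.64 r 0.494 t 22.23
shift [ 0.08 -0.09  1.61] turn -3.141 j6->-4.65 r 0.494 t 22.23
```

```bash
python3 -m inch '[[[0.05,-0.1,0.3],0,0.619],[[0.05,-0.1,0.7],0,0.619],[[0.05,-0.1,1.0],0,0.619],[[0.05,-0.1,1.2],0,0.619],[[0.05,-0.1,1.3],0,0.619],[[0.05,-0.1,1.45],0,0.619],[[0.05,-0.1,1.45],0,0.619]]'; python3 -m inch '[[[0,0,0.1],0,0.619],[[0,0,0.15],0,0.619],[[0,0,0.15],0,0.619]]'
```

```text
time: 23.1
tool_pos: [0.4295, -0.2418, 0.0415]
tcp_rot: [-1.227, -2.892, -0.0]
force: [0.7, 0.1, -0.6]
finger_gap: 0.622
finger_force: 8.1
time: 23.48
tool_pos: [0.4296, -0.242, 0.0411]
tcp_rot: [1.227, 2.891, -0.0]
force: [-3.2, 0.5, 8.8]
finger_gap: 0.626
finger_force: 8.1
```

```bash
python3 -m inch '[[[0,0,0],0,0.64],[[0,0,0],0,0.68],[[0,0,0],0,0.72],[[0,0,0],0,0.72],[[0,0,-2],0,0.72],[[0,0,-6],0,0.75],[[0,0,-11],0,0.9],[[0,0,-12],0,1],[[0,0,-12],0,1],[[0,0,-12],0,1]]'
python3 -c "
from h import *
from t import T
for n in ('red','blue'):
  x,y,a=T[n];print(n);go(x,y,.107,a)"
```

```text
time: 24.72
tool_pos: [0.4287, -0.2411, 0.1586]
tcp_rot: [-1.226, -2.889, -0.002]
force: [-0.4, -0.1, -0.6]
finger_gap: 0.997
finger_force: 0.0
red
shift [36.19 54.61  5.25] turn -1.458 j6->-1.84 r 0.696 t 24.73
blue
shift [10.6  43.48  5.18] turn 0.784 j6->-0.01 r 0.682 t 24.73
```

```bash
python3 -m inch '[[[1,3,0],0.1,1],[[2,8,0],0.2,1],[[3,13,0],0.3,1],[[4,18,0],0.4,1],[[5,23,0],0.5,1],[[6,28,0],0.6,1],[[8,33,0],0.7,1],[[9.5,38,0],0.784,1],[[10.6,42,2],0.784,1],[[10.6,43.5,5],0.784,1],[[10.6,43.5,5.1],0.784,1],[[10.6,43.5,5.1],0.784,1],[[10.6,43.5,5.1],0.784,1]]'; python3 chk.py blue
```

```text
time: 26.35
tool_pos: [0.6691, 0.1357, 0.1104]
tcp_rot: [2.239, 2.202, 0.002]
force: [0.4, -0.2, 0.2]
finger_gap: 1.001
finger_force: 0.0
blue label mm [48.9 18.8] center [0.6697 0.1384] yaw 1.552 expected 0.6677 0.1373 1.555
shift [0.27 0.02 8.46] turn 0.002 j6->0.06 r 0.684 t 26.4
```

```bash
python3 -m inch '[[[0.1,0,3],0,0.9],[[0.2,0,6],0,0.8],[[0.2,0,8.4],0,0.7],[[0.2,0,8.4],0,0.66],[[0.2,0,8.4],0,0.64],[[0.2,0,8.4],0,0.625],[[0.2,0,8.4],0,0.62],[[0.2,0,8.4],0,0.619],[[0.2,0,8.4],0,0.619]]'; python3 -m inch '[[[0,0,-0.5],0,0.619],[[0,0,-1.5],0,0.619],[[0,0,-4],0,0.619],[[0,0,-8],0,0.619],[[0,0,-13],0,0.619],[[0,0,-13],0,0.619],[[0,0,-13],0,0.619]]'; for j in 1 2 0; do python3 well.py 1 $j .155; done
```

```text
time: 27.52
tool_pos: [0.6697, 0.1385, 0.0269]
tcp_rot: [2.238, 2.202, 0.003]
force: [-0.3, -1.2, 6.6]
finger_gap: 0.624
finger_force: 8.1
time: 28.4
tool_pos: [0.6684, 0.1386, 0.155]
tcp_rot: [-2.239, -2.203, 0.0]
force: [-0.0, 0.5, -1.9]
finger_gap: 0.621
finger_force: 8.1
[ 0.5686 -0.2528  0.    ]
shift [-3.93e+01 -9.35e+00  1.00e-02] turn -0.784 j6->-1.35 r 0.622 t 28.4
shift [-3.93e+01 -9.35e+00  1.00e-02] turn 2.358 j6->1.79 r 0.622 t 28.4
shift [-3.93e+01 -9.35e+00  1.00e-02] turn -3.925 j6->-4.49 r 0.622 t 28.4
[ 0.6348 -0.1889  0.    ]
shift [-32.8   -2.84   0.  ] turn -0.784 j6->-1.22 r 0.662 t 28.4
shift [-32.8   -2.84   0.  ] turn 2.358 j6->1.92 r 0.662 t 28.4
shift [-32.8   -2.84   0.  ] turn -3.925 j6->-4.36 r 0.662 t 28.4
[ 0.5024 -0.3167  0.    ]
shift [-4.579e+01 -1.587e+01  1.000e-02] turn -0.784 j6->-1.49 r 0.594 t 28.4
shift [-4.579e+01 -1.587e+01  1.000e-02] turn 2.358 j6->1.65 r 0.594 t 28.4
shift [-4.579e+01 -1.587e+01  1.000e-02] turn -3.925 j6->-4.64 r 0.594 t 28.4
```

```bash
python3 well.py 0 2 .155|head -2;  python3 -m inch '[[[-2,-1,0],-0.1,0.619],[[-6,-3,0],-0.25,0.619],[[-11,-5,0],-0.4,0.619],[[-16,-7,0],-0.55,0.619],[[-20,-9,0],-0.7,0.619],[[-23,-10,0],-0.784,0.619],[[-25,-10.5,0],-0.784,0.619],[[-25.3,-10.5,0],-0.784,0.619],[[-25.3,-10.5,0],-0.784,0.619],[[-25.3,-10.5,0],-0.784,0.619]]'; python3 well.py 1 2 .155
python3 - <<'E'
from h import *
import cv2
cv2.imwrite("pics/s2.png",cv2.resize(arm.capture("scene")[60:240,150:390],None,fx=3,fy=3,interpolation=cv2.INTER_CUBIC))
E
```

```text
[ 0.5625 -0.1141  0.    ]
shift [-2.544e+01 -1.018e+01  1.000e-02] turn -0.784 j6->-1.13 r 0.574 t 28.4
time: 29.65
tool_pos: [0.5601, -0.1116, 0.1549]
tcp_rot: [-1.226, -2.892, -0.001]
force: [-0.2, -0.7, -0.7]
finger_gap: 0.623
finger_force: 8.1
[ 0.6348 -0.1889  0.    ]
shift [-1.075e+01 -1.000e-02 -1.000e-02] turn 0.001 j6->-1.25 r 0.662 t 29.65
shift [-1.075e+01 -1.000e-02 -1.000e-02] turn 3.142 j6->1.89 r 0.662 t 29.65
shift [-1.075e+01 -1.000e-02 -1.000e-02] turn -3.141 j6->-4.39 r 0.662 t 29.65
```

View pics/s2.png

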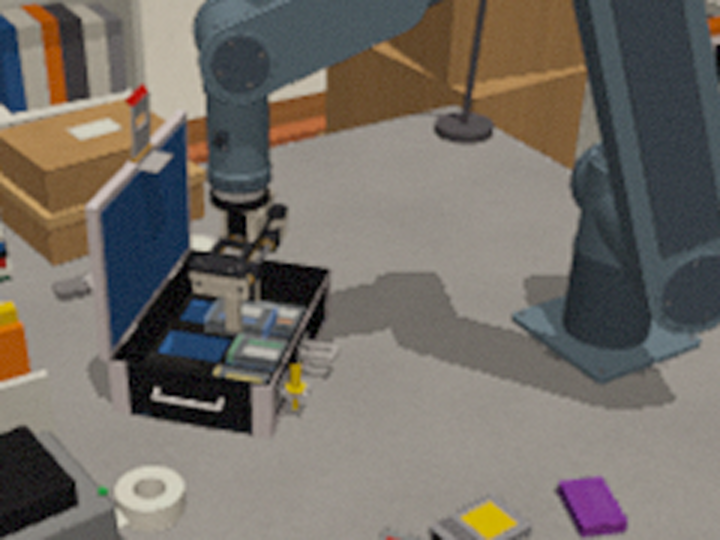

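The arm's wrist is slim and the lid stands upright with the hasp at its middle. I'll go carefully into the back-left well, biased 2 mm to the front.

```bash
python3 -m inch '[[[-2,0,0],0,0.619],[[-5,0,0],0,0.619],[[-8,0,0],0,0.619],[[-10,0,0],0,0.619],[[-10.5,0,0],0,0.619],[[-10.5,0,0],0,0.619]]'; python3 -m inch '[[[0,0,2],0,0.619],[[0,0,4],0,0.619]]'; python3 -m inch '[[[0,0,2],0,0.619],[[0,0,4],0,0.619],[[0,0,5.5],0,0.619],[[0,0,5.5],0,0.619],[[0,0,5.5],0,0.619]]'; python3 well.py 1 2 .041|head -2
```

```text
time: 30.45
tool_pos: [0.6325, -0.1874, 0.1548]
tcp_rot: [-1.226, -2.891, -0.0]
force: [-0.5, -0.0, -1.5]
finger_gap: 0.627
finger_force: 8.1
time: 30.7
tool_pos: [0.6324, -0.1871, 0.1152]
tcp_rot: [1.226, 2.892, 0.0]
force: [-0.1, 0.9, -0.9]
finger_gap: 0.621
finger_force: 8.1
time: 31.32
tool_pos: [0.6331, -0.1882, 0.061]
tcp_rot: [1.227, 2.891, -0.0]
force: [-0.5, -0.0, 0.1]
finger_gap: 0.618
finger_force: 8.1
[ 0.6348 -0.1889  0.    ]
shift [-0.16  0.07  2.  ] turn 0.000 j6->-1.23 r 0.662 t 31.32
```

```bash
python3 -m inch '[[[-0.05,0.1,0.4],0,0.619],[[-0.05,0.1,0.8],0,0.619],[[-0.05,0.1,1.2],0,0.619],[[-0.05,0.1,1.5],0,0.619],[[-0.05,0.1,1.7],0,0.619],[[-0.05,0.1,1.85],0,0.619],[[-0.05,0.1,1.85],0,0.619]]'; python3 -m inch '[[[0,0,0.1],0,0.619],[[0,0,0.15],0,0.619],[[0,0,0.15],0,0.619]]'
```

```text
time: 32.2
tool_pos: [0.6337, -0.1879, 0.0415]
tcp_rot: [-1.227, -2.892, -0.0]
force: [-0.3, 0.6, -0.5]
finger_gap: 0.622
finger_force: 8.1
time: 32.58
tool_pos: [0.6339, -0.188, 0.0408]
tcp_rot: [1.227, 2.891, -0.0]
force: [-1.3, 0.3, 5.4]
finger_gap: 0.621
finger_force: 8.1
```

```bash
python3 -m inch '[[[0,0,0],0,0.64],[[0,0,0],0,0.68],[[0,0,0],0,0.72],[[0,0,0],0,0.72],[[0,0,-2],0,0.72],[[0,0,-6],0,0.75],[[0,0,-11],0,0.85],[[3,0,-13],0,0.9],[[8,0,-14],0,0.95],[[10,0,-15],0,1],[[10,0,-15],0,1],[[10,0,-15],0,1]]'
python3 -c "
from h import *
from t import T
for n in ['red']:
  x,y,a=T[n];print(n);go(x,y,.107,a)"
```

```text
time: 34.08
tool_pos: [0.5652, -0.1169, 0.19]
tcp_rot: [1.227, 2.891, -0.001]
force: [-0.1, -1.1, -0.6]
finger_gap: 1.0
finger_force: 0.0
red
shift [36.77 36.15  8.26] turn -1.458 j6->-1.81 r 0.696 t 34.08
```

```bash
python3 -m inch '[[[2,2,0],-0.15,1],[[5,5,0],-0.3,1],[[9,9,0],-0.45,1],[[13,13,0],-0.6,1],[[17,17,0],-0.75,1],[[21,21,0],-0.9,1],[[25,25,0],-1.05,1],[[29,29,0],-1.2,1],[[33,33,0],-1.35,1],[[36.5,36,3],-1.458,1],[[36.7,36.1,6],-1.458,1],[[36.7,36.1,8.2],-1.458,1],[[36.7,36.1,8.2],-1.458,1],[[36.7,36.1,8.2],-1.458,1]]'; python3 chk.py red
```

```text
time: 35.83
tool_pos: [0.5703, 0.3986, 0.1084]
tcp_rot: [-1.009, 2.974, -0.0]
force: [0.0, -0.6, 0.5]
finger_gap: 0.999
finger_force: 0.0
red label mm [49.8 19.7] center [0.5711 0.3996] yaw 0.646 expected 0.57 0.3987 0.655
shift [-0.09  0.02  8.3 ] turn 0.009 j6->-1.77 r 0.697 t 35.88
```

```bash
python3 -m inch '[[[-0.1,0,3],0.01,0.9],[[-0.1,0,6],0.01,0.8],[[-0.1,0,8.2],0.01,0.7],[[-0.1,0,8.2],0.01,0.66],[[-0.1,0,8.2],0.01,0.64],[[-0.1,0,8.2],0.01,0.625],[[-0.1,0,8.2],0.01,0.62],[[-0.1,0,8.2],0.01,0.619],[[-0.1,0,8.2],0.01,0.619]]'; python3 -m inch '[[[0,0,-0.5],0,0.619],[[0,0,-1.5],0,0.619],[[0,0,-4],0,0.619],[[0,0,-8],0,0.619],[[0,0,-13],0,0.619],[[0,0,-13],0,0.619],[[0,0,-13],0,0.619]]'; for j in 0; do python3 well.py 0 $j .155|head -2; python3 well.py 1 $j .155|head -2; done
```

```text
time: 37.0
tool_pos: [0.5712, 0.3997, 0.028]
tcp_rot: [-0.995, 2.976, 0.0]
force: [0.8, -2.2, 6.7]
finger_gap: 0.623
finger_force: 7.9
time: 37.88
tool_pos: [0.5692, 0.3993, 0.1559]
tcp_rot: [0.996, -2.979, 0.0]
force: [0.5, -0.1, -1.5]
finger_gap: 0.622
finger_force: 7.9
[ 0.4302 -0.2419  0.    ]
shift [ 49.68 -42.86   0.12] turn 1.448 j6->-1.44 r 0.494 t 37.88
[ 0.5024 -0.3167  0.    ]
shift [ 48.4  -53.19   0.11] turn 1.448 j6->-1.49 r 0.594 t 37.88
```

```bash
python3 -m inch '[[[1.5,-1.3,0],0.1,0.619],[[5,-4.3,0],0.2,0.619],[[9,-7.8,0],0.32,0.619],[[13,-11.2,0],0.45,0.619],[[17,-14.7,0],0.6,0.619],[[21,-18.1,0],0.72,0.619],[[25,-21.6,0],0.84,0.619],[[29,-25,0],0.96,0.619],[[33,-28.5,0],1.08,0.619],[[37,-31.9,0],1.2,0.619],[[41,-35.4,0],1.32,0.619],[[45,-38.8,0],1.44,0.619],[[48,-41.4,0],1.448,0.619],[[49.5,-42.7,0],1.448,0.619],[[49.7,-42.9,0],1.448,0.619],[[49.7,-42.9,0],1.448,0.619],[[49.7,-42.9,0],1.448,0.619],[[49.7,-42.9,0],1.448,0.619]]'; python3 well.py 1 0 .155|head -2
```

```text
time: 40.12
tool_pos: [0.431, -0.2412, 0.1562]
tcp_rot: [1.225, 2.893, 0.0]
force: [-0.3, 0.5, -0.7]
finger_gap: 0.619
finger_force: 7.9
[ 0.5024 -0.3167  0.    ]
shift [-10.4   -0.13   0.12] turn 0.002 j6->-1.56 r 0.594 t 40.12
```

```bash
python3 -m inch '[[[-2,0,0],0,0.619],[[-5,0,0],0,0.619],[[-8,0,0],0,0.619],[[-10,-0.1,0],0,0.619],[[-10.2,-0.1,0],0,0.619],[[-10.2,-0.1,0],0,0.619],[[-10.2,-0.1,2],0,0.619],[[-10.2,-0.1,4],0,0.619]]'; python3 -m inch '[[[0,0,2],0,0.619],[[0,0,4],0,0.619],[[0,0,5.5],0,0.619],[[0,0,5.5],0,0.619],[[0,0,5.5],0,0.619]]'; python3 well.py 1 0 .042|head -2
```

```text
time: 41.12
tool_pos: [0.5004, -0.3153, 0.1162]
tcp_rot: [1.227, 2.892, -0.0]
force: [-0.3, 0.3, -2.2]
finger_gap: 0.622
finger_force: 7.9
time: 41.75
tool_pos: [0.5011, -0.3165, 0.0619]
tcp_rot: [1.227, 2.891, -0.001]
force: [0.2, 0.3, -1.0]
finger_gap: 0.621
finger_force: 7.9
[ 0.5024 -0.3167  0.    ]
shift [-0.11  0.07  1.99] turn 0.000 j6->-1.52 r 0.594 t 41.75
```

```bash
python3 -m inch '[[[0,0.1,0.4],0,0.619],[[0,0.1,0.8],0,0.619],[[0,0.1,1.2],0,0.619],[[0,0.1,1.5],0,0.619],[[0,0.1,1.7],0,0.619],[[0,0.1,1.8],0,0.619],[[0,0.1,1.8],0,0.619]]'; python3 -m inch '[[[0,0,0.1],0,0.619],[[0,0,0.15],0,0.619],[[0,0,0.15],0,0.619]]'
```

```text
time: 42.62
tool_pos: [0.5015, -0.3156, 0.0431]
tcp_rot: [-1.227, -2.892, -0.0]
force: [0.6, 0.2, -1.6]
finger_gap: 0.62
finger_force: 7.9
time: 43.0
tool_pos: [0.5016, -0.3156, 0.042]
tcp_rot: [1.227, 2.892, -0.0]
force: [-0.4, -0.1, 3.2]
finger_gap: 0.623
finger_force: 7.9
```

Down with 3 N of contact. I'll release, rise, and check all the wells from the front.

```bash
python3 -m inch '[[[0,0,0],0,0.64],[[0,0,0],0,0.68],[[0,0,0],0,0.72],[[0,0,0],0,0.72],[[0,0,-2],0,0.72],[[0,0,-6],0,0.75],[[0,0,-11],0,0.85],[[3,0,-13],0,0.8],[[8,3,-14],0,0.5],[[13,6,-18],0,0.3],[[18,9,-23],0,0],[[20,9,-25],0,0],[[20,9,-25],0,0],[[20,9,-25],0,0]]'
python3 - <<'E'
from rect import *
print(arm.observe()["joints"].round(2))
p=arm.camera_params("wrist");im=arm.capture("wrist")
cv2.imwrite("pics/k2.png",cv2.resize(im,None,fx=1.5,fy=1.5,interpolation=cv2.INTER_CUBIC))
E
```

```text
time: 44.75
tool_pos: [0.4274, -0.1095, 0.2912]
tcp_rot: [1.227, 2.892, -0.001]
force: [0.1, -0.8, 0.2]
finger_gap: 0.204
finger_force: 0.0
[-0.5   0.02  1.68 -0.    1.44 -1.27]
```

View pics/k2.png

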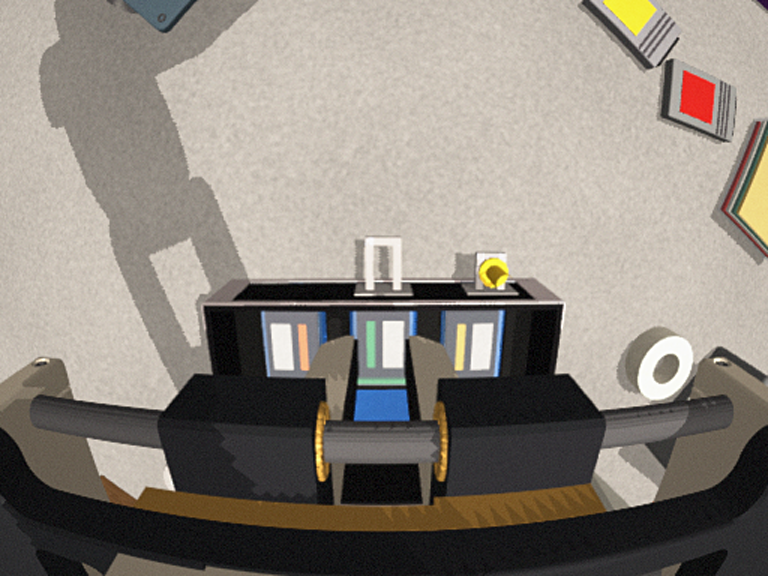

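All five tapes are in their wells, with none left on the table. Next is the lid: I'll go over it at its −y end, clear of the hasp, and push from behind with shut fingers.

```bash
cat > cc.py <<'E'
from h import *
c=json.load(open("case.json"));s=arm.observe();d=s["tool_pos"][:2]-np.array(c[:2]);a=c[2]
R=Ro.from_rotvec(s["tcp_rot"]).as_matrix();h=np.arctan2(R[1,0],R[0,0])
print("TCP case mm x %.1f y %.1f z %.1f"%(1000*(np.cos(a)*d[0]+np.sin(a)*d[1]),1000*(-np.sin(a)*d[0]+np.cos(a)*d[1]),1000*s["tool_pos"][2]),"yaw err(turn) %.3f"%-wrap(a-h),"j",s["joints"].round(2),"F",s["force"].round(1),"t",round(s["time"],2))
E
python3 cc.py
```

```text
TCP case mm x -149.2 y -2.2 z 290.6 yaw err(turn) -0.000 j [-0.5   0.02  1.68 -0.    1.44 -1.27] F [-0.2 -0.1  0.1] t 44.8
```

```bash
python3 -m inch '[[[0,-3,-4],0,0],[[0,-7,-8],0,0],[[0,-12.8,-13],0,0],[[-3,-12.8,-13],0,0],[[-8,-12.8,-13],0,0],[[-13,-12.8,-13],0,0],[[-18,-12.8,-13],0,0],[[-23,-12.8,-13],0,0],[[-27,-12.8,-13],0,0],[[-31,-12.8,-13],0,0],[[-31.4,-12.8,-13],0,0],[[-31.4,-12.8,-13],0,0],[[-31.4,-12.8,-13],0,0]]'; python3 cc.py
python3 - <<'E'
from h import *
import cv2
im=arm.capture("scene"); cv2.imwrite("pics/s3.png",cv2.resize(im[40:220,140:380],None,fx=3,fy=3,interpolation=cv2.INTER_CUBIC))
E
```

```text
time: 46.42
tool_pos: [0.5528, -0.4236, 0.4222]
tcp_rot: [1.228, 2.892, -0.0]
force: [-0.0, 0.8, 0.7]
finger_gap: 0.002
finger_force: 0.0
TCP case mm x 163.9 y -130.0 z 422.2 yaw err(turn) -0.000 j [-0.81  0.52  0.71  0.    1.91 -1.58] F [-0.   0.8  0.7] t 46.42
```

View pics/s3.png

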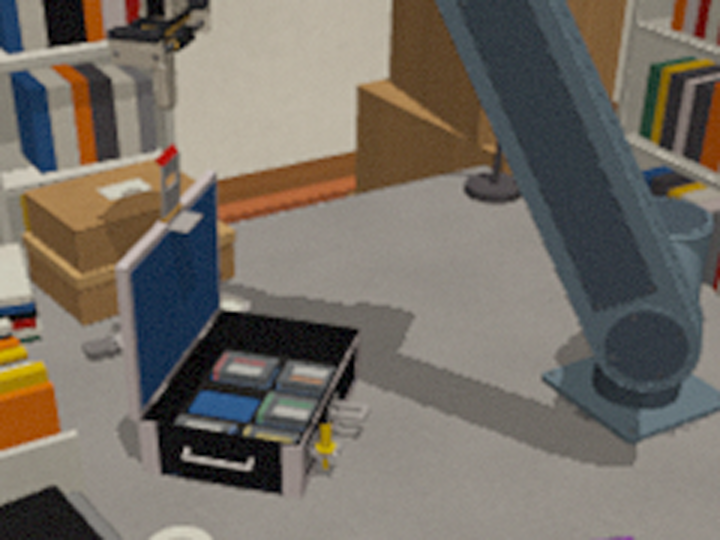

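The scene view shows five tapes flat in the wells, with the hasp standing up at the lid's middle and the gripper behind the lid. I'll lower and compute the closing arc.

```bash
python3 -m inch '[[[0,0,3],0,0],[[0,0,6],0,0],[[0,0,9],0,0],[[0,0,12],0,0],[[0,0,13.5],0,0],[[0,0,13.5],0,0],[[0,0,13.5],0,0]]'; python3 cc.py
python3 - <<'E'
import numpy as np
for t in np.r_[1.65:0:-.08,0.02,0,-.02]:
    print("%.2f"%t, "%.2f %.2f"%(-(112-185*np.cos(t)+12*np.sin(t)+7.5-164)/10, -(85+185*np.sin(t)+12*np.cos(t)+17-287)/10))
E
```

```text
time: 47.35
tool_pos: [0.5538, -0.4243, 0.2886]
tcp_rot: [1.226, 2.89, -0.002]
force: [0.1, 0.2, -0.4]
finger_gap: 0.005
finger_force: 0.0
TCP case mm x 165.1 y -129.8 z 288.6 yaw err(turn) 0.000 j [-0.81  0.51  1.04 -0.    1.59 -1.58] F [ 0.1  0.2 -0.4] t 47.35
1.65 1.79 0.15
1.57 3.26 -0.00
1.49 4.75 -0.04
1.41 6.23 0.05
1.33 7.70 0.25
1.25 9.14 0.57
1.17 10.56 1.00
1.09 11.94 1.54
1.01 13.27 2.20
0.93 14.55 2.95
0.85 15.76 3.81
0.77 16.90 4.76
0.69 17.95 5.80
0.61 18.93 6.92
0.53 19.81 8.11
0.45 20.59 9.37
0.37 21.26 10.69
0.29 21.83 12.06
0.21 22.29 13.47
0.13 22.64 14.91
0.05 22.87 16.38
0.02 22.92 16.93
0.00 22.95 17.30
-0.02 22.97 17.67
```

```bash
python3 -m inch '[[[1,0,0.15],0,0],[[2,0,0.15],0,0],[[3.3,0,0],0,0],[[4,0,0],0,0],[[4.8,0,0],0,0],[[5.5,0,0],0,0],[[6.2,0,0.1],0,0],[[7.7,0,0.3],0,0],[[7.7,0,0.3],0,0]]'; python3 cc.py
```

```text
time: 48.48
tool_pos: [0.4989, -0.3675, 0.2837]
tcp_rot: [-1.226, -2.89, -0.001]
force: [0.9, 0.9, 0.1]
finger_gap: 0.006
finger_force: 0.0
TCP case mm x 86.1 y -129.8 z 283.7 yaw err(turn) 0.000 j [-0.81  0.36  1.27 -0.    1.51 -1.58] F [0.9 0.9 0.1] t 48.48
```

Run:
```python
from h import *
import cv2
im=arm.capture("scene"); cv2.imwrite("pics/s4.png",cv2.resize(im[40:220,140:380],None,fx=2,fy=2,interpolation=cv2.INTER_CUBIC))
```

```text
(no output)
```

View pics/s4.png

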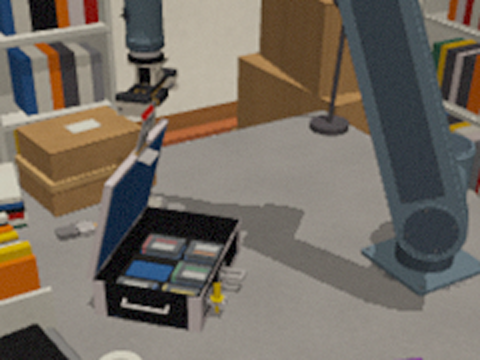

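The lid is leaning forward and being pushed as intended. Continuing along the arc.

```bash
python3 -m inch '[[[1.4,0,0.3],0,0],[[2.9,0,0.7],0,0],[[4.2,0,1.2],0,0],[[5.6,0,1.9],0,0],[[6.8,0,2.6],0,0],[[8.1,0,3.5],0,0],[[9.2,0,4.5],0,0],[[10.2,0,5.5],0,0],[[11.2,0,6.6],0,0],[[12.1,0,7.8],0,0],[[12.9,0,9.1],0,0],[[13.6,0,10.4],0,0],[[13.6,0,10.4],0,0]]'; python3 cc.py;  python3 -m inch '[[[0.3,0,0.7],0,0],[[0.6,0,1.4],0,0],[[0.8,0,2.1],0,0],[[1,0,2.8],0,0],[[1.2,0,3.5],0,0],[[1.4,0,4.2],0,0],[[1.5,0,4.9],0,0],[[1.6,0,5.6],0,0],[[1.6,0,6.1],0,0],[[1.6,0,6.1],0,0]]'; python3 cc.py
```

```text
time: 50.15
tool_pos: [0.4044, -0.2695, 0.1783]
tcp_rot: [-1.226, -2.889, -0.003]
force: [0.7, -0.6, -0.4]
finger_gap: 0.008
finger_force: 0.0
TCP case mm x -50.1 y -129.7 z 178.3 yaw err(turn) 0.000 j [-0.82  0.2   1.77  0.    1.18 -1.59] F [ 0.7 -0.6 -0.4] t 50.15
time: 51.4
tool_pos: [0.394, -0.259, 0.1181]
tcp_rot: [-1.227, -2.891, -0.001]
force: [-0.5, 0.2, 0.4]
finger_gap: 0.01
finger_force: 0.0
TCP case mm x -64.9 y -129.8 z 118.1 yaw err(turn) 0.000 j [-0.82  0.24  1.88  0.    1.02 -1.59] F [-0.5  0.2  0.4] t 51.4
```

```bash
python3 -m inch '[[[0,0,0.2],0,0],[[0,0,0.4],0,0],[[0,0,0.4],0,0]]';  python3 -m inch '[[[0,0,0.15],0,0],[[0,0,0.3],0,0],[[0,0,0.3],0,0],[[0,0,0.3],0,0]]'
python3 - <<'E'
from h import *
import cv2
im=arm.capture("scene"); cv2.imwrite("pics/s5.png",cv2.resize(im[100:220,140:300],None,fx=4,fy=4,interpolation=cv2.INTER_CUBIC))
E
```

```text
time: 51.78
tool_pos: [0.3944, -0.2593, 0.1146]
tcp_rot: [1.227, 2.892, -0.0]
force: [-0.7, -0.7, -0.2]
finger_gap: 0.003
finger_force: 0.0
time: 52.28
tool_pos: [0.3945, -0.2594, 0.1141]
tcp_rot: [1.226, 2.891, -0.001]
force: [-5.7, 4.6, 22.1]
finger_gap: 0.002
finger_force: 11.0
```

View pics/s5.png

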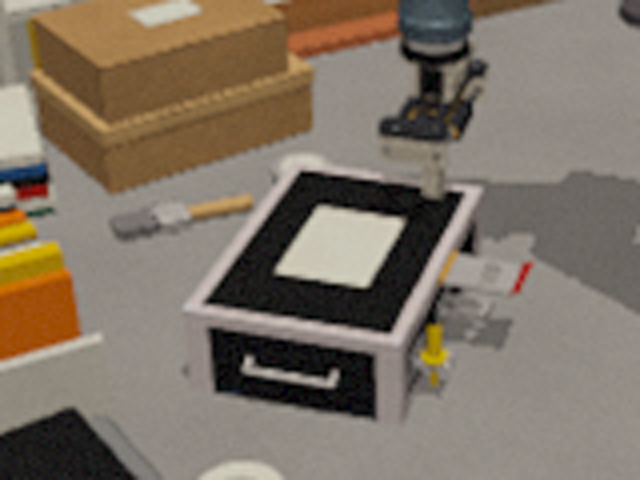

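The lid is flush and took a 22 N reaction. The hasp sticks straight out from the front, over the staple. I'll push it down at about 33 mm radius, above the staple.

```bash
python3 -m inch '[[[0,0,-2],0,0],[[0,0,-4],0,0],[[3,4,-4],0,0],[[6,8,-4],0,0],[[9.1,13,-4],0,0],[[9.1,13,-4],0,0],[[9.1,13,-4],0,0],[[9.1,13,-4],0,0]]'; python3 cc.py
python3 - <<'E'
import numpy as np
for t in (1.7,1.57,1.4,1.2,1.0,.8,.6,.4,.2,.1,0,-.05): print(t,round(-116-33*np.sin(t)-4*np.cos(t)-7.5,1),round(89-33*np.cos(t)+4*np.sin(t)+17,1))
E
```

```text
time: 53.32
tool_pos: [0.4247, -0.1048, 0.1517]
tcp_rot: [1.23, 2.891, -0.001]
force: [0.1, -0.4, -0.0]
finger_gap: 0.007
finger_force: 0.0
TCP case mm x -154.5 y -0.7 z 151.7 yaw err(turn) -0.002 j [-0.5   0.14  1.91 -0.    1.09 -1.26] F [ 0.1 -0.4 -0. ] t 53.33
1.7 -155.7 114.2
1.57 -156.5 110.0
1.4 -156.7 104.3
1.2 -155.7 97.8
1.0 -153.4 91.5
0.8 -150.0 85.9
0.6 -145.4 81.0
0.4 -140.0 77.2
0.2 -134.0 74.5
0.1 -130.8 73.6
0 -127.5 73.0
-0.05 -125.8 72.8
```

```bash
python3 -m inch '[[[0.1,0,1.5],0,0],[[0.2,0,3],0,0],[[0.2,0,3.7],0,0],[[0.2,0,4.2],0,0],[[0.2,0,4.7],0,0],[[0.1,0,5.4],0,0],[[-0.1,0,6],0,0],[[-0.4,0,6.6],0,0],[[-0.9,0,7.1],0,0],[[-1.4,0,7.4],0,0],[[-1.4,0,7.4],0,0]]'; python3 cc.py; python3 -m inch '[[[-0.3,0,0.15],0,0],[[-0.6,0,0.25],0,0],[[-0.9,0,0.3],0,0],[[-1.2,0,0.4],0,0],[[-1.2,0,0.4],0,0],[[-1.2,0,0.4],0,0]]'; python3 cc.py
```

```text
time: 54.7
tool_pos: [0.4344, -0.1137, 0.0772]
tcp_rot: [-1.227, -2.891, -0.0]
force: [-0.2, -0.0, -0.3]
finger_gap: 0.009
finger_force: 0.0
TCP case mm x -141.4 y 0.1 z 77.2 yaw err(turn) -0.000 j [-0.51  0.26  1.98 -0.    0.9  -1.27] F [-0.2 -0.  -0.3] t 54.7
time: 55.45
tool_pos: [0.4431, -0.1225, 0.0739]
tcp_rot: [1.227, 2.891, -0.0]
force: [-0.8, 0.4, -0.6]
finger_gap: 0.007
finger_force: 0.2
TCP case mm x -128.9 y 0.2 z 73.9 yaw err(turn) 0.000 j [-0.51  0.28  1.96 -0.    0.9  -1.28] F [-0.8  0.4 -0.6] t 55.45
```

```bash
python3 -m inch '[[[-0.15,0,0],0,0],[[-0.15,0,0],0,0]]'; python3 -m inch '[[[-0.15,0,0],0,0],[[-0.15,0,0],0,0]]'; python3 -m inch '[[[-0.1,0,0],0,0],[[-0.1,0,0],0,0]]';python3 cc.py
```

```text
time: 55.7
tool_pos: [0.4438, -0.1233, 0.0737]
tcp_rot: [1.227, 2.892, 0.0]
force: [-1.6, 1.2, -0.3]
finger_gap: 0.004
finger_force: 0.7
time: 55.95
tool_pos: [0.4446, -0.1242, 0.0736]
tcp_rot: [-1.227, -2.891, -0.0]
force: [-0.3, 3.5, 1.0]
finger_gap: 0.006
finger_force: 1.3
time: 56.2
tool_pos: [0.4447, -0.1242, 0.0736]
tcp_rot: [-1.226, -2.89, -0.001]
force: [-3.1, 4.4, 3.6]
finger_gap: 0.004
finger_force: 2.9
TCP case mm x -126.6 y 0.2 z 73.6 yaw err(turn) 0.000 j [-0.52  0.29  1.95  0.    0.91 -1.28] F [-3.1  4.4  3.6] t 56.2
```

```bash
python3 -m inch '[[[0.5,0,0],0,0],[[0.8,0,-2],0,0],[[0.8,0,-5],0,0],[[0.8,0,-8],0,0.2],[[0.8,4,-8],0,0.4],[[0.8,8,-8],0,0.5],[[0.8,10,-8],0,0.5],[[0.8,10,-8],0,0.5],[[0.8,10,-8],0,0.5]]'; python3 cc.py
cat > pin.py <<'E'
from rect import *
p=arm.camera_params("wrist");im=arm.capture("wrist"); c=json.load(open("case.json"));a=c[2]
k=case(c,[[-.1265,.1,0]])[0]
z=float(sys.argv[1]); r=rect(im,p,k[0]-.06,k[0]+.06,k[1]-.06,k[1]+.06,z,4000)
hsv=cv2.cvtColor(r,cv2.COLOR_BGR2HSV); m=cv2.inRange(hsv,(22,120,80),(36,255,255))
n,l,st,ce=cv2.connectedComponentsWithStats(m)
for i in range(1,n):
    if st[i,4]>1500:
        w=np.array([k[0]+.06-ce[i][1]/4000,k[1]+.06-ce[i][0]/4000])-c[:2]
        print("blob mm",st[i].tolist(),"case xy",1000*np.array([np.cos(a)*w[0]+np.sin(a)*w[1],-np.sin(a)*w[0]+np.cos(a)*w[1]]).round(4))
cv2.imwrite("pics/pin.png",np.hstack([r,cv2.resize(im,None,fx=.625,fy=.625*480/240*.5)[:240].repeat(2,0)]) if 0 else r); cv2.imwrite("pics/pinraw.png",im)
E
python3 pin.py .0905
```

```text
time: 57.32
tool_pos: [0.5112, -0.0504, 0.1534]
tcp_rot: [-1.227, -2.891, 0.001]
force: [0.8, -0.0, -0.8]
finger_gap: 0.498
finger_force: 0.0
TCP case mm x -133.5 y 99.3 z 153.4 yaw err(turn) 0.000 j [-0.32  0.27  1.74 -0.    1.14 -1.08] F [ 0.8 -0.  -0.8] t 57.33
blob mm [139, 238, 95, 96, 5805] case xy [-144.5  101.4]
```

```bash
python3 -c "
import cv2
a=cv2.imread('pics/pinraw.png');b=cv2.imread('pics/pin.png')
import numpy as np
b=cv2.resize(b,(288,288));o=np.zeros((384,800,3),np.uint8);o[:,:512]=a;o[:288,512:]=b;cv2.imwrite('pics/pinv.png',o)"
```

```text
(no output)
```

View pics/pinv.png

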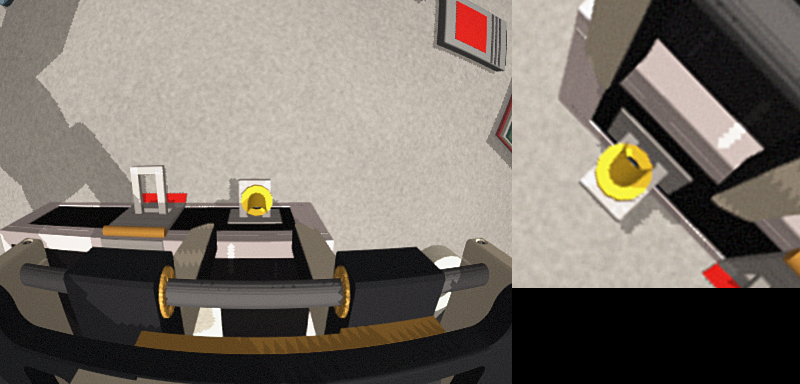

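The hasp hangs over the staple: the loop comes through at (148,190) and the red tip is behind it at (175,198). The pin shows as a yellow flange ring at (256,198) with its dark-topped grip. I'll locate the flange centre at its own height.

Run:
```python
from rect import *
p=arm.camera_params("wrist");im=cv2.imread("pics/pinraw.png"); c=json.load(open("case.json"));a=c[2]
k=case(c,[[-.1265,.1,0]])[0]
def cs(u,v):
    w=np.array([k[0]+.06-v/4000,k[1]+.06-u/4000])-c[:2]; return (1000*np.array([np.cos(a)*w[0]+np.sin(a)*w[1],-np.sin(a)*w[0]+np.cos(a)*w[1]])).round(1)
for z,lo in((.0505,(22,120,170)),(.0905,(0,0,0))):
    r=rect(im,p,k[0]-.06,k[0]+.06,k[1]-.06,k[1]+.06,z,4000); hsv=cv2.cvtColor(r,cv2.COLOR_BGR2HSV)
    if z<.06:
        m=cv2.inRange(hsv,lo,(36,255,255)); cc,_=cv2.findContours(m,0,2); q=max(cc,key=cv2.contourArea)
        (u,v),rad=cv2.minEnclosingCircle(cv2.convexHull(q)); print("flange",cs(u,v),"rad mm",rad/4)
    else:
        m=cv2.inRange(hsv,(15,80,30),(40,255,255)); cc,_=cv2.findContours(m,0,2); q=cv2.convexHull(max(cc,key=cv2.contourArea))
        h=np.zeros_like(m); cv2.fillPoly(h,[q],255); d=((hsv[...,2]<50)&(h>0)).astype(np.uint8)
        n,l,st,ce=cv2.connectedComponentsWithStats(d)
        for i in range(1,n):
            if st[i,4]>100: print("dark top",cs(*ce[i]),st[i])
```

```text
flange [-131.8  101.6] rad mm 14.390775680541992
```

```bash
python3 -m inch '[[[-0.1,0.2,2],0,0.5],[[-0.1,0.2,5],0,0.5],[[-0.1,0.2,7.5],0,0.45],[[-0.1,0.2,8],0,0.4],[[-0.1,0.2,8],0,0.4],[[-0.1,0.2,8],0,0.4]]';python3 cc.py;  python3 -m inch '[[[0,0,0],0,0.3],[[0,0,0],0,0.22],[[0,0,0],0,0.18],[[0,0,0],0,0.165],[[0,0,0],0,0.16],[[0,0,0],0,0.16]]';python3 cc.py
```

```text
time: 58.12
tool_pos: [0.5147, -0.0497, 0.0748]
tcp_rot: [1.227, 2.89, 0.0]
force: [0.7, -0.1, 0.6]
finger_gap: 0.399
finger_force: 0.0
TCP case mm x -131.6 y 102.4 z 74.8 yaw err(turn) -0.000 j [-0.31  0.37  1.82 -0.    0.95 -1.08] F [ 0.7 -0.1  0.6] t 58.12
time: 58.88
tool_pos: [0.5138, -0.0495, 0.0738]
tcp_rot: [-1.227, -2.892, 0.001]
force: [-1.5, -2.3, 3.6]
finger_gap: 0.164
finger_force: 17.5
TCP case mm x -132.4 y 101.8 z 73.8 yaw err(turn) 0.000 j [-0.31  0.37  1.82 -0.    0.95 -1.08] F [-1.5 -2.3  3.6] t 58.88
```

```bash
python3 -m inch '[[[0,0,-0.5],0,0.16],[[0,0,-2],0,0.16],[[0,0,-4],0,0.16],[[0,0,-6],0,0.16],[[0,0,-6],0,0.16],[[0.4,-2,-6],0,0.16],[[0.4,-5,-6],0,0.16],[[0.4,-8,-6],0,0.16],[[0.4,-10.1,-6],0,0.16],[[0.4,-10.1,-6],0,0.16],[[0.4,-10.1,-6],0,0.16],[[0.4,-10.1,-6],0,0.16]]';python3 cc.py
python3 - <<'E'
from h import *
import cv2
im=arm.capture("wrist"); p=arm.camera_params("wrist"); c=json.load(open("case.json"))
s=arm.observe(); 
for q in projf(p,case(c,np.array([(-155,-9,45.5),(-155,9,45.5),(-118,9,45.5),(-118,-9,45.5)])/1000)): cv2.circle(im,tuple(int(round(t)) for t in q),1,(0,0,255),-1)
cv2.imwrite("pics/pin2.png",cv2.resize(im[130:280,150:350],None,fx=4,fy=4,interpolation=cv2.INTER_CUBIC))
E
```

```text
time: 60.38
tool_pos: [0.4388, -0.1161, 0.1335]
tcp_rot: [-1.226, -2.892, -0.0]
force: [0.9, 0.4, -0.5]
finger_gap: 0.168
finger_force: 17.5
TCP case mm x -136.6 y 1.6 z 133.5 yaw err(turn) 0.001 j [-0.51  0.19  1.9   0.    1.05 -1.27] F [ 0.9  0.4 -0.5] t 60.38
```

View pics/pin2.png

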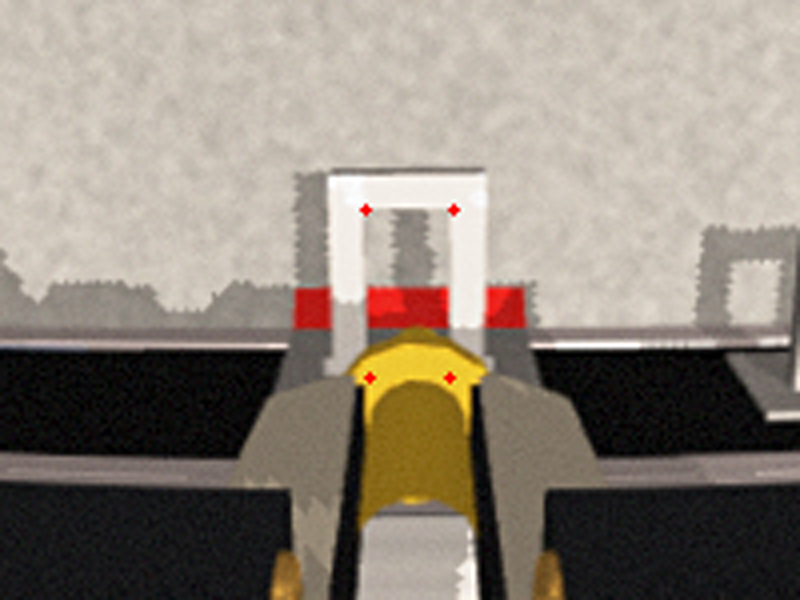

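My predicted opening corners (red dots) land on the real staple opening. I'll correct y by 1.6 mm and lower the pin.

```bash
python3 -m inch '[[[0,-0.16,0],0,0.16],[[0,-0.16,1],0,0.16],[[0,-0.16,2],0,0.16],[[0,-0.16,3],0,0.16],[[0,-0.16,3],0,0.16]]';python3 cc.py; python3 -m inch '[[[0,0,0.6],0,0.16],[[0,0,1.2],0,0.16],[[0,0,1.8],0,0.16],[[0,0,2.4],0,0.16],[[0,0,2.6],0,0.16],[[0,0,2.7],0,0.16],[[0,0,2.7],0,0.16]]';python3 cc.py
```

```text
time: 61.05
tool_pos: [0.4366, -0.1172, 0.1025]
tcp_rot: [-1.227, -2.89, -0.0]
force: [0.3, -0.4, -0.0]
finger_gap: 0.17
finger_force: 17.5
TCP case mm x -137.2 y -0.7 z 102.5 yaw err(turn) -0.000 j [-0.51  0.23  1.94 -0.    0.97 -1.28] F [ 0.3 -0.4 -0. ] t 61.05
time: 61.92
tool_pos: [0.4375, -0.1176, 0.0767]
tcp_rot: [1.227, 2.892, -0.0]
force: [-0.4, -0.8, -0.3]
finger_gap: 0.169
finger_force: 17.5
TCP case mm x -136.3 y -0.4 z 76.7 yaw err(turn) 0.000 j [-0.51  0.27  1.97 -0.    0.9  -1.28] F [-0.4 -0.8 -0.3] t 61.92
```

```bash
python3 -m inch '[[[0,0,0.15],0,0.16],[[0,0,0.25],0,0.16],[[0,0,0.25],0,0.16]]'; python3 cc.py; python3 -m inch '[[[0,0,0.1],0,0.16],[[0,0,0.1],0,0.16]]'; python3 -m inch '[[[0,0,0],0,0.18],[[0,0,0],0,0.2],[[0,0,0],0,0.25],[[0,0,0],0,0.35],[[0,0,0],0,0.4],[[0,0,-2],0,0.4],[[0,0,-5],0,0.4],[[0,0,-9],0,0.4],[[4,0,-13],0,0.4],[[9,0,-17],0,0.4],[[12,0,-18],0,0.4],[[12,0,-18],0,0.4]]'; python3 cc.py
python3 - <<'E'
from rect import *
p=arm.camera_params("wrist");im=arm.capture("wrist"); c=json.load(open("case.json"));a=c[2];cv2.imwrite("pics/fin.png",im)
k=case(c,[[-.1365,0,0]])[0]
r=rect(im,p,k[0]-.06,k[0]+.06,k[1]-.06,k[1]+.06,.0505,4000); hsv=cv2.cvtColor(r,cv2.COLOR_BGR2HSV)
m=cv2.inRange(hsv,(22,120,170),(36,255,255)); cc,_=cv2.findContours(m,0,2); q=max(cc,key=cv2.contourArea)
(u,v),rad=cv2.minEnclosingCircle(q); w=np.array([k[0]+.06-v/4000,k[1]+.06-u/4000])-c[:2]
print("flange case",1000*(np.cos(a)*w[0]+np.sin(a)*w[1]),1000*(-np.sin(a)*w[0]+np.cos(a)*w[1]),"rad",rad/4)
t=arm.capture("scene"); t[:]=t
o=np.zeros((480,800,3),np.uint8); o[:,:480]=r; o[:384,480:]=cv2.resize(t[120:216,170:250],None,fx=4,fy=4,interpolation=cv2.INTER_CUBIC); cv2.imwrite("pics/finv.png",o)
E
```

```text
time: 62.3
tool_pos: [0.4373, -0.1176, 0.0741]
tcp_rot: [-1.227, -2.892, 0.0]
force: [0.4, -0.3, -0.8]
finger_gap: 0.167
finger_force: 17.5
TCP case mm x -136.5 y -0.5 z 74.1 yaw err(turn) 0.000 j [-0.51  0.27  1.97 -0.    0.9  -1.28] F [ 0.4 -0.3 -0.8] t 62.3
time: 62.55
tool_pos: [0.4375, -0.1177, 0.0737]
tcp_rot: [1.227, 2.892, -0.0]
force: [-1.4, 0.3, 6.0]
finger_gap: 0.166
finger_force: 17.5
time: 64.05
tool_pos: [0.3534, -0.0303, 0.2543]
tcp_rot: [1.224, 2.89, 0.0]
force: [-0.6, -0.8, 0.6]
finger_gap: 0.402
finger_force: 0.0
TCP case mm x -257.5 y -0.2 z 254.3 yaw err(turn) 0.002 j [-0.4  -0.13  1.91  0.    1.36 -1.17] F [-0.6 -0.8  0.6] t 64.05
flange case -135.83273307453126 -0.12305425799735703 rad 14.426633834838867Traceback (most recent call last):
  File "<stdin>", line 9, in <module>
ValueError: could not broadcast input array from shape (480,479,3) into shape (480,480,3)
```

The pin is seated: it touched down at the same height as in the keeper, and the flange is centred within 1 mm of the staple. The gripper is clear, so I'm handing in.

```bash
python3 -c "
from rig import arm
print(arm.job_done())"
```

```text
the job is handed in; nothing more can be done
None
```

I packed all five tapes flat in the foam wells, shut the lid gently, swung the hasp over the staple, seated the yellow pin with its flange on the loop, and handed the job in at about 64 s; the hand-in call gave no verdict.

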